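Turn the plating guide to its next card

TASK

The plating guide on its stand has to show the next card: do it by pushing gently with the fingertips only, taking nothing between the fingers and lifting nothing off the table. Swing the wire page arm on the left away until it is clear of the left page, turn just the top leaf on the right over the spine so that it lies flat on the left, and then swing the page arm fully back across that leaf so that it keeps the page open, leaving the leaves underneath and everything round the guide as they are.

Things in the scene. Friction and masses are not known exactly. Their poses are not given: they have to be found in the camera images.
- guide_stand: fixed steel desk stand with the plating guide. Origin on the table under the centre of its dark foot (90 x 180 x 12 mm); x level along the spine, away from the user, y left, z up. Desk plate 216 (along spine) x 292 mm, centred 115 mm toward -x of the origin, top face 90 mm up there, tilted 10 degrees about y, far edge higher. Desk axes: X along the spine, rising; Y left; Z square to the plate.
- spine_middle (a point): middle of the spine (steel rod, 7 mm thick, along desk X), which is the turning axis of all leaves, 12 mm above the desk plate
- top_leaf (a joint): angle of the uppermost leaf about the spine: 0 flat on the right (start), 1.57 upright, 3.14 flat on the left. Stiff pale board with a plate picture, 200 mm along the spine, from 8 to 150 mm off the spine axis, 3.5 mm thick, 0.10 to 0.17 kg. Free, damped hinge: past upright it falls over to the left by itself in about a second. The page arm stops a leaf that comes down on it.
- top_leaf_tab (a point): underside (as the leaf lies on the right) of the top leaf's grey index tab, 165 mm from the spine, 75 mm toward the user from the spine's middle. The tab is 42 mm wide along the spine, 3.5 mm thick, and stands out from 146 to 180 mm off the spine, past the desk's edge, with over 55 mm of free air under it.
- second_leaf (a joint): angle of the next leaf, directly under the top leaf, same size and sense, 0 at the start; must stay there
- second_leaf_tab (a point): underside of the second leaf's tab, 165 mm right of the spine at the spine's middle; also 42 mm wide: 33 mm of free air lie between the two tabs. A third, fixed tab follows 75 mm farther away.
- page_arm (a joint): angle of the wire page arm about its pivot (axis along desk Z): 0 = from the left edge straight at the spine, across the left page (stop); grows as its end swings away from the user; 1.57 = along the spine toward the far edge, beside the page; stop at 1.8. The page is clear of it from about 1.25. Stays where it is left; about 0.4 N at the knob moves it.
- page_arm_knob (a point): centre of the black rubber ball (16 mm) on the upturned end of the page arm, 85 mm from the pivot axis, 50 mm above the desk plate. The 6 mm wire runs 18.5 mm above the plate, just over a leaf that lies flat on the left, and turns up to the ball.
- page_arm_pivot (a point): point on the page arm's turning axis at the height of the ball: 185 mm left of the spine and 45 mm toward the user from the spine's middle. Mind the overhead shelf: its front edge is at world x = 0.71 m, its underside 0.34 m above the table.
- ramekin_1: small dip cup with red sauce, 65 mm wide, 37 mm high, bystander; origin under its centre
- ramekin_3: small empty dip cup, 65 mm wide, 37 mm high, bystander; origin under its centre
- squeeze_bottle_3: squeeze bottle, 62 mm wide, 190 mm high, bystander; origin under its centre
- shaker_1: white shaker, 41 mm wide, 84 mm high, bystander; origin under its centre
- order_bell: service bell, 85 mm wide, 64 mm high, bystander; origin under its centre
- cutlery_roll_1: blue cutlery roll, 222 x 41 x 38 mm, the farthest of three, bystander; origin under its centre
- tape_roll: tape roll lying on the towel, 98 mm wide, 24 mm high, bystander; origin under its centre

How it is judged:
By the outcome, as a careful person would: the job done as asked, in the order asked, and still so for the second after the job is handed in, with the robot touching nothing.
It also fails if it takes over 72 s, if anything falls off the work surface, if the arm or the gripper's body presses on something with over 40 N, if the wrist force passes 120 N, or if a joint passes its speed limit or range.

ROBOT

A 6-joint arm with a two-finger parallel gripper is mounted at the origin on a cart in front of the work surface, level with it; the furniture and walls round the work are solid. World frame = base frame: x ahead of the robot, y to its left, z up, the work surface at z = 0. Lengths are in m, angles in rad, forces in N, time in s.
With the tool pointing down it reaches from about 0.3 to 0.775 m from the base axis. Payload 14.6 kg.
Tool frame: the origin (TCP) lies on the centre line of the jaws, within the pads' length; the fingertips stand 17 mm ahead of it and the grasp point (between the pads) lies 2 mm behind it; z points along the fingers, x is the direction in which the jaws open and shut, and the axes are right-handed (so a half turn about z gives the same grasp; the last joint's range is limited). The gripper opens to 94 mm and grips with 3 to 60 N. Pads are 16 mm wide; open, the fingers measure 119 mm over their backs; the gripper's body (75 mm by 177 mm) begins 78 mm behind the grasp point.
Start: joints at [1.055, 0.3, 1.521, -0, 1.321, -0.067], TCP at [0.239, 0.496, 0.183] pointing down, gripper open.
Joint ranges: [-3.03, 3.03], [-0.79, 2.21], [0.23, 2.52], [-1.04, 4.18], [0, 3.07], [-2.55, 2.55]. Speed limits (rad/s): [2.22, 2.22, 2.57, 3.14, 3.14, 3.14].

INTERFACE

Orientations are given as [roll, pitch, yaw] about the fixed x, y, z axes, in that order (R = Rz(yaw) Ry(pitch) Rx(roll)).
In Python, from station import ctrl gives the robot as it stands. The module is installed in compiled form; this text tells all that it offers.
- The arm moves only by the tool drive_tool, never from a script. Its argument "increments" is a list of rows, each a list of 3 entries, a list of its own where there are three numbers: the turn, a rotation vector about the tool's x, y, z in degrees, then the shift along the tool's x, y, z in mm, then the opening, from 0 (shut) to 1 (fully open). In form: [[[ax, ay, az], [dx, dy, dz], hand], ...]. A call has 1 to 20 rows; each row shifts and turns the commanded pose from where the row before left it, along the tool's axes as they then stand; what a row does not reach is not made up. A row lasts 1/8 s, in which the tool goes at most 62.5 mm and 10.7 degrees, less where a joint would pass 70% of its speed; a pose out of reach is approached as far as the arm can. A call with a gripper value outside its range is refused whole. The fingers move at their own pace and stop on an object; "squeeze" is the grip in N (left out, the last holds). Time passes only in rows, so rows that do not move let the fingers close. It gives the time, the measured TCP pose, the force and the opening at its end, in the units of the state.
- ctrl.get_obs(): the state, without advancing time (a new reading comes with each control period).
- ctrl.camera(name): name is "scene" or "top" or "wrist"; returns the picture (400x640x3 uint8, red, green, blue); there is no depth.
- ctrl.calibration(name): a dict with "fx", "fy", "cx", "cy" (pixels), "rvec" (rotation vector, rad) and "tvec" (3), from world to camera coordinates, as OpenCV has them. Camera axes: x right, y down, z forward; pixel columns grow to the right and rows downward; lengths in m; the calibration is good to about 2 mm. The wrist camera is an equidistant fisheye: a pixel r from the principal point sees the ray r / f radians off the axis. A picture is of the moment at which its call begins: read the wrist's pose just before it. calibration takes no time and is no camera call; for the wrist camera it gives the pose at the moment of the call.
- ctrl.hand_in(): hands the job in, once; it reports no verdict.
The state is a dict: "time_s": time; "qpos": joint angles; "joint_vel": joint speeds; "tau": joint torques, N m; "ee_pos": TCP position; "eef_rot": TCP orientation; "force": force on the tool from outside, world axes, zero at the start; "moment": the same for the moment, N m; "grip_width": finger opening in m.
Only numpy, scipy, OpenCV 4.12 (cv2) and the standard library are available. Lean on these libraries where they do the work, as an engineer would, in place of code of your own. Each camera call takes 0.05 s, during which the arm holds its last target.

## Working session

There is one attempt and no reset: what is moved stays moved. The work goes in short steps, Python scripts to look and compute and a tool call to move; the robot and the scene stay as the last step left them, time stands still between calls to the robot, and variables do not carry over. Pictures are saved under pics/ and viewed, and the job is handed in when it is done.

Besides the shell and the picture viewer there is one more tool, called after "Request:" as a command line: name --argument value ..., lists and objects as JSON in quotes. drive_tool: Moves the arm, as the interface text tells. Its arguments: {"type":"object","properties":{"increments":{"type":"array"},"squeeze":{"type":"number"}},"required":["increments"]}

```bash
mkdir -p pics; python3 - <<'E'
from station import ctrl
import cv2
for n in ["scene","top","wrist"]:
    im=ctrl.camera(n); cv2.imwrite(f"pics/{n}0.png",im[:,:,::-1])
    c=ctrl.calibration(n); print(n,{k:(v if isinstance(v,float) else list(map(float,v)) if hasattr(v,'__len__') else v) for k,v in c.items()})
print(ctrl.get_obs())
E
```

```text
scene {'fx': 442.4711116026253, 'fy': 442.4711116026253, 'cx': 319.0320081060634, 'cy': 199.7575507190732, 'rvec': [0.7119118552393721, -2.5108735805342177, 1.2094876368185643], 'tvec': [0.45188926398729695, 0.2301775356755759, 1.3553613290050206]}
top {'fx': 449.7023792027884, 'fy': 449.7023792027884, 'cx': 316.66218834165545, 'cy': 196.90480632916095, 'rvec': [2.1607140408389593, -2.190730673920615, 0.08685170311376353], 'tvec': [0.021832368929204232, 0.5230780641162124, 1.6833664042780005]}
wrist {'fx': 309.70691628693146, 'fy': 309.70691628693146, 'cx': 323.0577425705986, 'cy': 199.7863216995447, 'rvec': [-2.4815875724661636, -1.5596758528041113, -0.18759126302316592], 'tvec': [-0.5496708014487909, -0.025578797224215175, 0.3908558201323752]}
{'time_s': 0.15, 'qpos': array([ 1.05536515e+00,  3.00344061e-01,  1.52147966e+00,  1.82362465e-05,
        1.32068640e+00, -6.65849684e-02]), 'joint_vel': array([-0.00122236, -0.00211154, -0.00202803, -0.00128131,  0.0010053 ,
        0.00026612]), 'tau': array([ 2.02138392e-03, -5.31961727e+01, -3.52820420e+01,  7.08681392e-02,
        2.36244220e-02, -1.34220750e-04]), 'ee_pos': array([0.23853402, 0.49532144, 0.18279893]), 'eef_rot': array([-3.14151398e+00,  9.14261533e-04,  1.12194563e+00]), 'force': array([-0.68623796,  1.13031933,  0.72845814]), 'moment': array([0.03563858, 0.05768192, 0.00982206]), 'grip_width': 0.09414061395797388}
```

View pics/scene0.png

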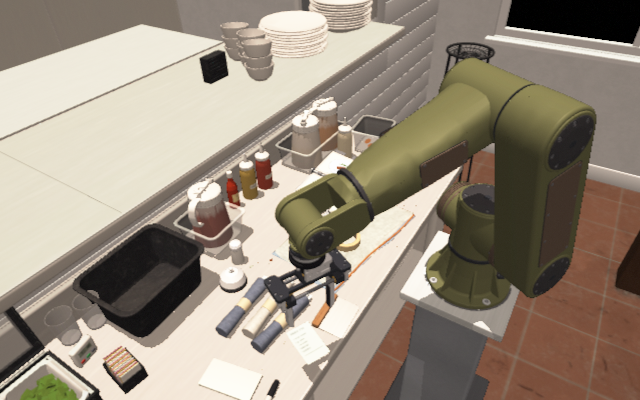

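View pics/top0.png

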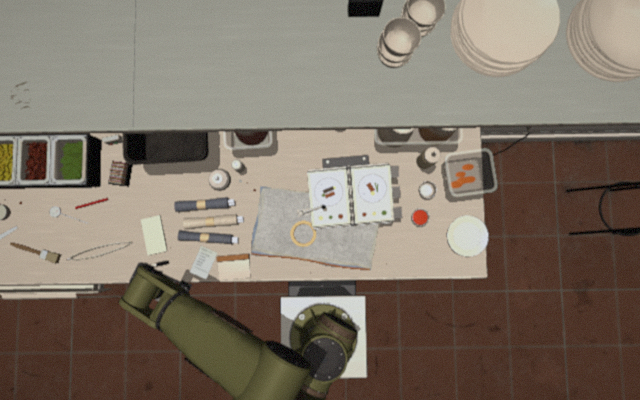

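View pics/wrist0.png

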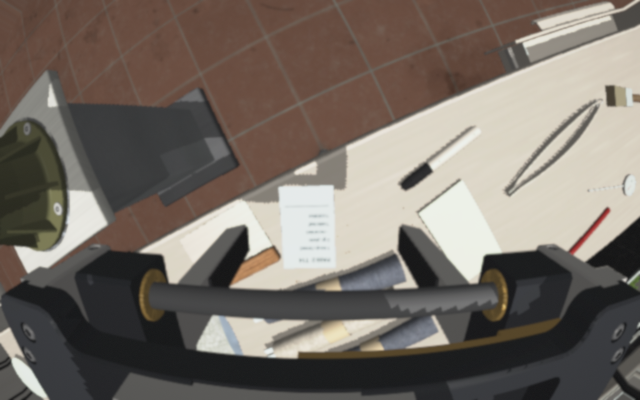

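```bash
python3 - <<'E'
import cv2
im=cv2.imread("pics/top0.png")
cv2.imwrite("pics/topz.png",cv2.resize(im[140:250,280:440],None,fx=5,fy=5,interpolation=cv2.INTER_CUBIC))
E
```

```text
(no output)
```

View pics/topz.png

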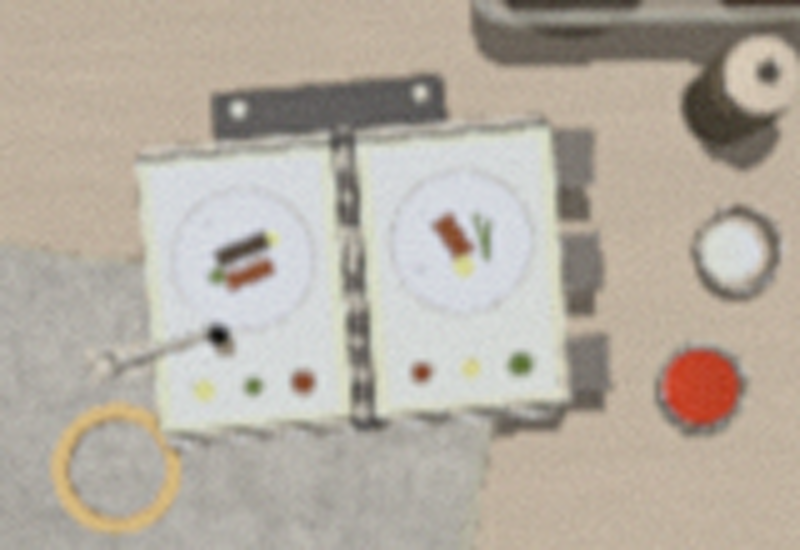

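```bash
cat > h.py <<'E'
import numpy as np,cv2
from scipy.spatial.transform import Rotation as R
from scipy.optimize import least_squares
from station import ctrl
t=np.radians(10)
D=np.array([[np.cos(t),0,-np.sin(t)],[0,1,0],[np.sin(t),0,np.cos(t)]]) # cols X,Y,Z
D=np.column_stack([[np.cos(t),0,np.sin(t)],[0,1,0],[-np.sin(t),0,np.cos(t)]])
def Rz(a): return R.from_euler('z',a).as_matrix()
def d2w(p,P): # desk coords (origin plate centre top) -> world
    x,y,a=P
    return np.array([x,y,0])+(Rz(a)@(np.array([-.115,0,.09])+ (D@np.atleast_2d(p).T).T).T).T
def w2d(w,P):
    x,y,a=P
    return (D.T@((Rz(a).T@(np.atleast_2d(w)-[x,y,0]).T).T-[-.115,0,.09]).T).T
def proj(w,name,c=None):
    c=c or ctrl.calibration(name)
    K=np.array([[c['fx'],0,c['cx']],[0,c['fy'],c['cy']],[0,0,1.]])
    return cv2.projectPoints(np.atleast_2d(w).astype(float),np.array(c['rvec']),np.array(c['tvec']),K,None)[0][:,0]
def ray(uv,name,z):
    c=ctrl.calibration(name); M=R.from_rotvec(np.array(c['rvec'])).as_matrix(); T=np.array(c['tvec'])
    d=M.T@np.array([(uv[0]-c['cx'])/c['fx'],(uv[1]-c['cy'])/c['fy'],1]); o=-M.T@T
    return o+d*(z-o[2])/d[2]
def z2o(p): return np.array([280,140])+(np.asarray(p)+.5)/5-.5
E
python3 - <<'E'
from h import *
zp=[(548,125),(568,402),(140,160),(165,432),(343,135),(365,420),(590,338+26),(213,96),(443,78)]
dp=[(.1,-.15,.014),(-.1,-.15,.014),(.1,.15,.009),(-.1,.15,.009),(.108,0,.0155),(-.108,0,.0155),(-.075,-.165,.014)]
obs=z2o(zp)
def f(P):
    w=list(d2w(dp,P))
    w+= [np.array([P[0],P[1],.0])+Rz(P[2])@np.array(q) for q in [(.045,.09,.012),(.045,-.09,.012)]]
    return (proj(np.array(w),'top')-obs).ravel()
r=least_squares(f,[.6,0,0.],loss='soft_l1');print(r.x,np.round(f(r.x).reshape(-1,2),2))
P=r.x;np.save('P.npy',P)
for n,q in [('spine',(0,0,.012)),('tab',(-.075,-.165,.010)),('pivot',(-.045,.185,.05)),('pivbase',(-.045,.185,.01)),('knob0',(-.045,.1,.05))]:
    w=d2w(q,P)[0];print(n,np.round(w,4),(proj(w,'top')[0]-[280,140]+.5)*5-.5)
# knob obs
for a in (0,.1,.2,.3):
    w=d2w((-.045+.085*np.sin(a),.185-.085*np.cos(a),.05),P)[0];print(a,np.round(w,4),(proj(w,'top')[0]-[280,140]+.5)*5-.5, proj(w,'scene'))
E
```

```text
[ 0.63536092 -0.09997713  0.07004985] [[ 0.87  0.19]
 [ 0.65 -0.18]
 [-0.78  0.12]
 [-1.1   0.53]
 [ 0.11 -0.54]
 [ 0.29  1.92]
 [-0.1   0.26]
 [-0.42 -0.79]
 [ 0.24 -1.11]]
spine [ 0.5186 -0.1082  0.1018] [354.6419924  281.40531419]
tab [ 0.4568 -0.2779  0.0868] [588.48524893 364.60429794]
pivot [0.4548 0.0728 0.1314] [103.54958078 371.06859631]
pivbase [0.4618 0.0733 0.092 ] [105.04510994 364.08835919]
knob0 [ 0.4608 -0.012   0.1314] [223.23621119 361.01134811]
0 [ 0.4608 -0.012   0.1314] [223.23621119 361.01134811] [[338.71099679 192.48339443]]
0.1 [ 0.4691 -0.011   0.1329] [221.65812418 349.19137753] [[336.42012391 191.52921781]]
0.2 [ 0.4772 -0.0091  0.1344] [218.89740798 337.57891886] [[334.04421751 190.72345255]]
0.3 [ 0.4852 -0.0065  0.1358] [214.98003904 326.29059559] [[331.60431398 190.07272493]]
```

```bash
cat >> h.py <<'E'
P=np.load('P.npy') if __import__('os').path.exists('P.npy') else None
def knob(a): return d2w((-.045+.085*np.sin(a),.185-.085*np.cos(a),.05),P)[0]
def Rdown(yaw): return R.from_euler('xyz',[np.pi,0,yaw])
def cur():
    o=ctrl.get_obs(); return np.array(o['ee_pos']),R.from_euler('xyz',o['eef_rot']),o
def plan(wps,hand=0,p=None,r=None,maxmm=40,maxdeg=9):
    """wps: list of (pos,Rot). print integer rows"""
    if p is None: p,r,_=cur()
    rows=[]
    for q,rq in wps:
        n=int(max(1,np.ceil(np.linalg.norm(q-p)*1000/maxmm),np.ceil(np.degrees((r.inv()*rq).magnitude())/maxdeg)))
        p0,r0=p,r; dv=(r0.inv()*rq).as_rotvec()
        for i in range(1,n+1):
            tp=p0+(q-p0)*i/n; tr=r0*R.from_rotvec(dv*i/n)
            a=np.round(np.degrees((r.inv()*tr).as_rotvec())).astype(int)
            # shift along tool axes: assume axes before turn
            d=np.round(r.inv().apply(tp-p)*1000).astype(int)
            p=p+r.apply(d/1000.); r=r*R.from_rotvec(np.radians(a))
            rows.append([a.tolist(),d.tolist(),hand])
    print(len(rows),str(rows).replace(' ',''))
    print('end',np.round(p,4),np.round(r.as_euler('xyz'),3))
    return p,r
E
python3 - <<'E'
from h import *
a=.22; k=knob(a); T=(knob(a+.01)-knob(a-.01));T[2]=0;T/=np.linalg.norm(T); al=np.arctan2(T[1],T[0]);print(k,al)
q=k-T*.05; 
h=q.copy(); h[2]=.185
q[2]=k[2]+.003
p,r=plan([(h,Rdown(al)),(q,Rdown(al))])
E
```

```text
[ 0.47885444 -0.00865875  0.13464731] 0.29333283139147004
16 [[[0,0,3],[-27,28,0],0],[[0,0,4],[-26,30,0],0],[[0,0,3],[-24,32,0],0],[[0,0,4],[-22,33,-1],0],[[0,0,3],[-20,34,0],0],[[0,0,3],[-18,35,0],0],[[0,0,4],[-16,36,0],0],[[0,0,3],[-13,37,0],0],[[0,0,4],[-12,38,0],0],[[0,0,3],[-8,39,0],0],[[0,0,3],[-7,39,0],0],[[0,0,4],[-5,39,-1],0],[[0,0,3],[-2,39,0],0],[[0,0,3],[0,40,0],0],[[0,0,0],[0,0,24],0],[[0,0,0],[0,0,23],0]]
end [ 0.431  -0.0235  0.1381] [3.141e+00 1.000e-03 3.020e-01]
```

Request:
drive_tool --increments '[[[0,0,3],[-27,28,0],0],[[0,0,4],[-26,30,0],0],[[0,0,3],[-24,32,0],0],[[0,0,4],[-22,33,-1],0],[[0,0,3],[-20,34,0],0],[[0,0,3],[-18,35,0],0],[[0,0,4],[-16,36,0],0],[[0,0,3],[-13,37,0],0],[[0,0,4],[-12,38,0],0],[[0,0,3],[-8,39,0],0],[[0,0,3],[-7,39,0],0],[[0,0,4],[-5,39,-1],0],[[0,0,3],[-2,39,0],0],[[0,0,3],[0,40,0],0],[[0,0,0],[0,0,0],0]]'

```text
time_s: 2.02
ee_pos: [0.4314, -0.0249, 0.1849]
eef_rot: [-3.141, 0.001, 0.298]
force: [0.0, 0.2, -0.3]
grip_width: 0.0007
```

```bash
python3 - <<'E'
from h import *
p,r,o=cur();print(p,r.as_euler('xyz'),o['qpos'],o['grip_width'],o['force'])
im=ctrl.camera('wrist'); cv2.imwrite('pics/w1.png',im[:,:,::-1])
im=ctrl.camera('top'); cv2.imwrite('pics/t1.png',cv2.resize(im[120:260,240:460,::-1],None,fx=3.6,fy=3.6,interpolation=cv2.INTER_CUBIC))
E
```

```text
[ 0.43139459 -0.02490229  0.18492158] [-3.14146846e+00  6.56920302e-04  2.98345775e-01] [-1.42348638e-01  3.23989787e-02  1.82903290e+00 -1.75205823e-04
  1.28080792e+00 -4.40644220e-01] 0.0007102764154329033 [ 0.00524344  0.18260407 -0.25382192]
```

View pics/w1.png

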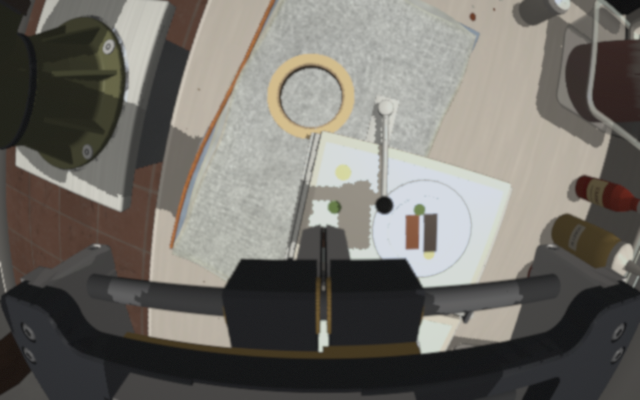

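View pics/t1.png

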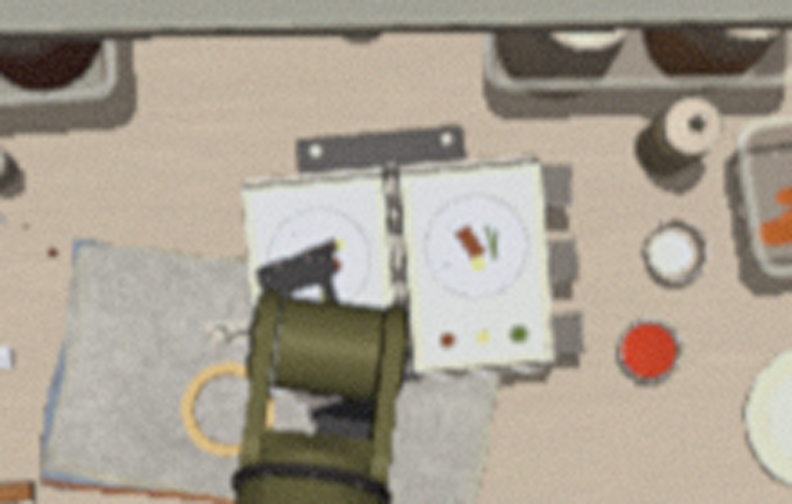

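```bash
cat >> h.py <<'E'
def projw(w):
    c=ctrl.calibration('wrist'); M=R.from_rotvec(np.array(c['rvec'])).as_matrix()
    v=(M@np.atleast_2d(w).T).T+np.array(c['tvec']); rr=np.hypot(v[:,0],v[:,1]); th=np.arctan2(rr,v[:,2])
    return np.column_stack([c['cx']+c['fx']*th*v[:,0]/rr,c['cy']+c['fy']*th*v[:,1]/rr])
E
python3 - <<'E'
from h import *
for a in (.1,.15,.2,.22,.25): print(a,projw(knob(a)))
print(projw(d2w((-.045,.185,.02),P)),projw(d2w((-.1,.15,.009),P)),projw(d2w((.1,.15,.009),P)))
# push plan
p,r,_=cur()
def pose(a,back,dz):
    k=knob(a);T=knob(a+.01)-knob(a-.01);T[2]=0;T/=np.linalg.norm(T);al=np.arctan2(T[1],T[0])
    q=k-T*back;q[2]=k[2]+dz;return q,Rdown(al)
q=pose(.22,.05,.003)
p,r=plan([q]+[pose(a,.0205,.003) for a in np.linspace(.22,1.5,16)],maxmm=25)
E
```

```text
0.1 [[369.44956277 206.54756529]]
0.15 [[374.33853655 207.25156613]]
0.2 [[379.25434706 207.71475115]]
0.22 [[381.22545684 207.83222073]]
0.25 [[384.18479955 207.93553121]]
[[383.95545916 110.51118857]] [[320.22385618 132.76876998]] [[509.00058294 186.50997679]]
19 [[[0,0,0],[0,0,24],0],[[0,0,0],[0,0,23],0],[[0,0,0],[15,0,0],0],[[0,0,0],[15,0,0],0],[[0,0,-4],[7,2,-1],0],[[0,0,-5],[7,1,-1],0],[[0,0,-5],[7,2,-1],0],[[0,0,-5],[8,1,-1],0],[[0,0,-5],[7,1,-1],0],[[0,0,-5],[7,2,-1],0],[[0,0,-5],[7,1,-1],0],[[0,0,-5],[8,2,-1],0],[[0,0,-5],[7,1,-1],0],[[0,0,-5],[7,2,0],0],[[0,0,-4],[7,1,-1],0],[[0,0,-5],[8,1,0],0],[[0,0,-5],[7,2,-1],0],[[0,0,-5],[7,1,0],0],[[0,0,-5],[8,2,0],0]]
end [0.5389 0.0524 0.149 ] [-3.141 -0.     1.576]
```

Request:
drive_tool --increments '[[[0,0,0],[0,0,24],0],[[0,0,0],[0,0,23],0],[[0,0,0],[15,0,0],0],[[0,0,0],[15,0,0],0],[[0,0,-4],[7,2,-1],0],[[0,0,-5],[7,1,-1],0],[[0,0,-5],[7,2,-1],0],[[0,0,-5],[8,1,-1],0],[[0,0,-5],[7,1,-1],0],[[0,0,-5],[7,2,-1],0]]'

```text
time_s: 3.38
ee_pos: [0.5027, -0.0007, 0.1453]
eef_rot: [3.141, -0.001, 0.811]
force: [0.2, 0.1, -0.3]
grip_width: 0.0
```

```bash
python3 - <<'E'
from h import *
p,r,o=cur();print(p,r.as_euler('xyz'),o['force'])
im=ctrl.camera('wrist'); cv2.imwrite('pics/w2.png',im[:,:,::-1])
for a in (.5,.6,.7,.8): print(a,projw(knob(a)))
E
```

```text
[ 0.50267076 -0.00071218  0.14526368] [ 3.14053895e+00 -9.41609727e-04  8.11462865e-01] [ 0.18400951  0.05420107 -0.28278777]
0.5 [[321.48986911 218.59305418]]
0.6 [[333.20279018 221.25224354]]
0.7 [[345.16519763 222.73797665]]
0.8 [[357.24794599 223.02401587]]
```

View pics/w2.png

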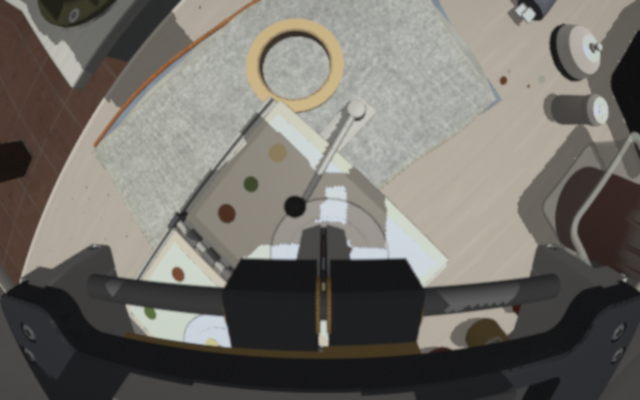

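```bash
python3 - <<'E'
from h import *
p,r,o=cur()
for a in (.2,.25,.3,.35,.4,.45): print(a,projw(knob(a)),knob(a))
print(projw(d2w((-.045,.185,.02),P)))
for d in (-.02,0,.017): print('tip',projw(p+r.apply([0,0,d])))
for y in (-.008,.008): print(projw(p+r.apply([.0125,y,.017])))
im=ctrl.camera('top'); cv2.imwrite('pics/t2.png',cv2.resize(im[140:250,280:440,::-1],None,fx=5,fy=5,interpolation=cv2.INTER_CUBIC))
im=ctrl.camera('scene'); cv2.imwrite('pics/s2.png',cv2.resize(im[140:280,230:430,::-1],None,fx=4,fy=4,interpolation=cv2.INTER_CUBIC))
E
```

```text
0.2 [[289.05177388 204.03004482]] [ 0.47724589 -0.00912686  0.1343586 ]
0.25 [[294.09512334 207.10042673]] [ 0.48124903 -0.00789555  0.13507793]
0.3 [[299.30128958 209.9246368 ]] [ 0.48518613 -0.00646251  0.13578813]
0.35 [[304.6574806  212.49386806]] [ 0.48904735 -0.00483134  0.13648742]
0.4 [[310.15033076 214.7999262 ]] [ 0.49282303 -0.00300609  0.13717407]
0.45 [[315.76593204 216.83527062]] [ 0.49650373 -0.00099135  0.13784635]
[[353.39091576 108.46552806]]
tip [[322.72828974 236.58838294]]
tip [[322.76044418 226.36797899]]
tip [[322.78370558 219.00481086]]
[[339.78829885 208.60041798]]
[[339.46534114 229.16320953]]
```

View pics/t2.png

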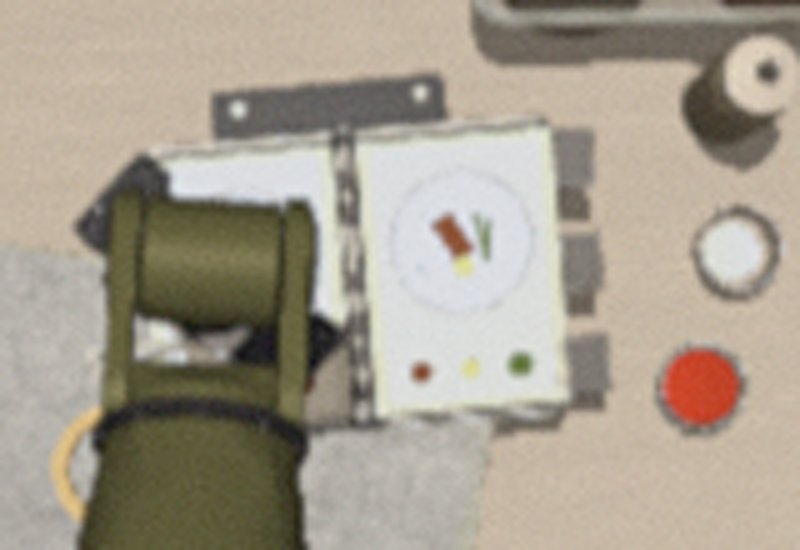

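View pics/s2.png

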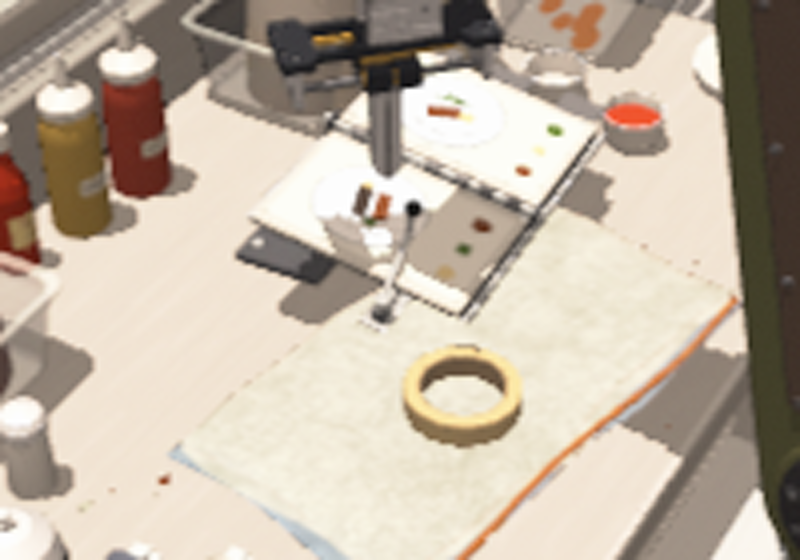

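```bash
python3 - <<'E'
from h import *
import numpy as np
# refine ball pixel in saved pics
w2=cv2.imread('pics/w2.png').astype(int).sum(2)
for (f,x0,y0,s) in (('pics/w1.png',384,205,14),('pics/w2.png',294,206,14)):
    g=cv2.imread(f).astype(int).sum(2)[y0-s:y0+s,x0-s:x0+s]; ys,xs=np.where(g<130); print(f,xs.mean()+x0-s,ys.mean()+y0-s,len(xs))
g=ctrl.camera('scene').astype(int).sum(2)[182:202,324:344]; ys,xs=np.where(g<220); print('scene',xs.mean()+324,ys.mean()+182,len(xs))
p,r,o=cur()
print('tip in scene',(proj(p+r.apply([0,0,.017]),'scene')-[230,140]+.5)*4)
g=cv2.imread('pics/top0.png').astype(int).sum(2)[198:216,314:332]; ys,xs=np.where(g<220); print('top',xs.mean()+314,ys.mean()+198,len(xs))
def cost(w):
    return np.concatenate([(projw(w)-[294,205.5])[0],])
E
```

```text
pics/w1.png 383.6363636363636 204.56363636363636 165
pics/w2.png 294.7873754152824 206.06644518272427 301
scene 332.4 191.1 10
tip in scene [[388.35205297 207.2591183 ]]
top 323.125 206.875 8
```

```bash
python3 - <<'E'
from h import *
im=ctrl.camera('scene'); cv2.imwrite('pics/s3.png',cv2.resize(im[150:220,295:365,::-1],None,fx=8,fy=8,interpolation=cv2.INTER_CUBIC))
p,r,o=cur()
for d in (-.1,-.05,-.02,0,.017): print(d,(proj(p+r.apply([0,0,d]),'scene')-[295,150]+.5)*8)
E
```

```text
-0.1 [[253.48804418 102.47667088]]
-0.05 [[255.18274571 204.56121789]]
-0.02 [[256.16541943 263.75500554]]
0 [[256.80689955 302.39615005]]
0.017 [[257.34381832 334.73878307]]
```

View pics/s3.png

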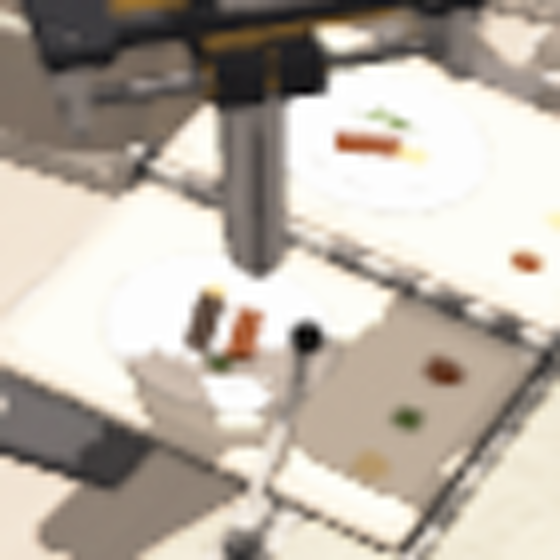

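```bash
cat >> h.py <<'E'
def kpose(a,back,dz):
    k=knob(a);T=knob(a+.01)-knob(a-.01);T[2]=0;T/=np.linalg.norm(T);al=np.arctan2(T[1],T[0])
    q=k-T*back;q[2]=k[2]+dz;return q,Rdown(al)
E
python3 - <<'E'
from h import *
p,r,_=cur()
h=kpose(.22,.045,.015)
p,r=plan([(p+[0,0,.015],r),h,kpose(.22,.045,-.022)],maxmm=25)
E
```

```text
7 [[[0,0,0],[0,0,-15],0],[[0,0,7],[-15,-8,2],0],[[0,0,8],[-16,-7,3],0],[[0,0,7],[-17,-4,2],0],[[0,0,7],[-17,-2,3],0],[[0,0,0],[0,0,18],0],[[0,0,0],[0,0,19],0]]
end [ 0.4357 -0.0218  0.1125] [ 3.141 -0.     0.3  ]
```

Request:
drive_tool --increments '[[[0,0,0],[0,0,-15],0],[[0,0,7],[-15,-8,2],0],[[0,0,8],[-16,-7,3],0],[[0,0,7],[-17,-4,2],0],[[0,0,7],[-17,-2,3],0],[[0,0,0],[0,0,18],0],[[0,0,0],[0,0,19],0]]'

```text
time_s: 4.5
ee_pos: [0.4359, -0.0223, 0.1132]
eef_rot: [3.141, -0.002, 0.301]
force: [-0.1, -0.4, -0.1]
grip_width: 0.0005
```

```bash
python3 - <<'E'
from h import *
im=ctrl.camera('scene'); cv2.imwrite('pics/s4.png',cv2.resize(im[150:220,295:365,::-1],None,fx=8,fy=8,interpolation=cv2.INTER_CUBIC))
im=ctrl.camera('wrist'); cv2.imwrite('pics/w4.png',im[:,:,::-1])
p,r,o=cur();print(p,o['force'])
for d in (-.05,-.02,0,.017): print(d,(proj(p+r.apply([0,0,d]),'scene')-[295,150]+.5)*8,projw(p+r.apply([0,0,d])))
E
```

```text
[ 0.43483675 -0.02211076  0.11188564] [0.14069043 0.48829384 0.1991279 ]
-0.05 [[420.59849922 291.450764  ]] [[322.39564287 256.47099974]]
-0.02 [[419.6179031  349.40401424]] [[322.48640938 236.82333508]]
0 [[418.97771215 387.23931189]] [[322.53413277 226.58503568]]
0.017 [[418.44183167 418.90985895]] [[322.56869741 219.20835624]]
```

View pics/s4.png

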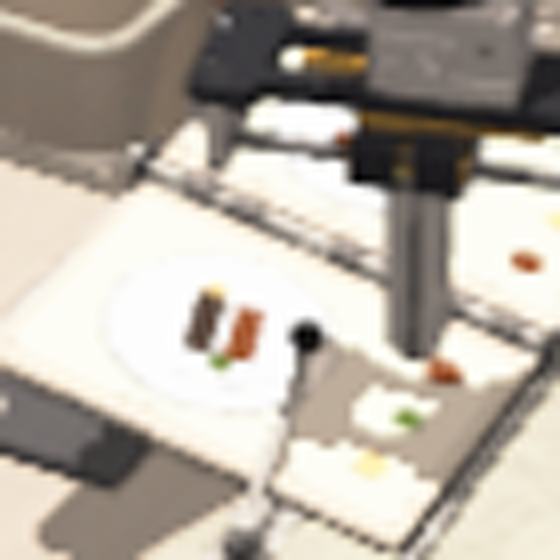

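View pics/w4.png

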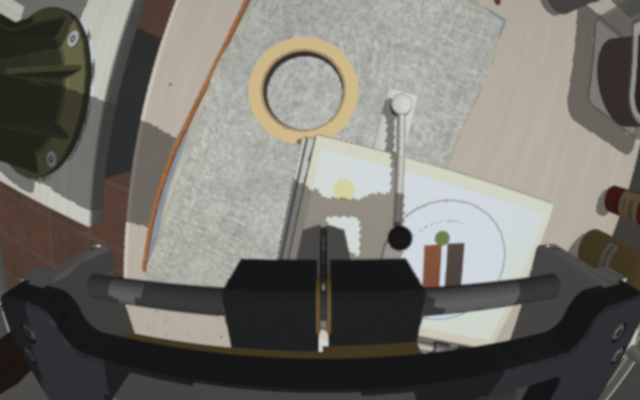

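```bash
python3 - <<'E'
from h import *
p,r,_=cur()
p,r=plan([kpose(.22,.045,-.029)]+[kpose(a,.0205,-.029) for a in np.linspace(.22,1.5,16)],maxmm=25)
E
```

```text
17 [[[0,0,0],[1,0,6],0],[[0,0,0],[25,0,0],0],[[0,0,-5],[7,2,-1],0],[[0,0,-4],[7,1,-1],0],[[0,0,-5],[7,1,-1],0],[[0,0,-5],[7,2,-1],0],[[0,0,-5],[8,1,-2],0],[[0,0,-5],[7,2,-1],0],[[0,0,-5],[7,1,0],0],[[0,0,-5],[7,2,-1],0],[[0,0,-5],[8,1,-1],0],[[0,0,-5],[7,1,-1],0],[[0,0,-4],[7,2,0],0],[[0,0,-5],[8,1,-1],0],[[0,0,-5],[7,2,0],0],[[0,0,-5],[7,1,0],0],[[0,0,-5],[8,2,0],0]]
end [0.5391 0.0525 0.1167] [-3.14  -0.     1.575]
```

Request:
drive_tool --increments '[[[0,0,0],[1,0,6],0],[[0,0,0],[25,0,0],0],[[0,0,-5],[7,2,-1],0],[[0,0,-4],[7,1,-1],0],[[0,0,-5],[7,1,-1],0],[[0,0,-5],[7,2,-1],0],[[0,0,-5],[8,1,-2],0],[[0,0,-5],[7,2,-1],0]]'

```text
time_s: 5.6
ee_pos: [0.5023, -0.0012, 0.1141]
eef_rot: [3.141, -0.001, 0.811]
force: [-0.4, 0.4, 0.4]
grip_width: 0.0005
```

```bash
python3 - <<'E'
from h import *
p,r,o=cur();print(p,r.as_euler('xyz'),o['force'])
for a in (.5,.6,.7,.8): print(a,projw(knob(a)))
im=ctrl.camera('wrist'); cv2.imwrite('pics/w5.png',im[:,:,::-1])
E
```

```text
[ 0.50233908 -0.00116677  0.11414486] [ 3.14080918e+00 -5.87958085e-04  8.10509355e-01] [-0.44493403  0.35904463  0.36443884]
0.5 [[323.00209384 234.11576742]]
0.6 [[336.57537455 237.16467022]]
0.7 [[350.42800144 238.84720008]]
0.8 [[364.4067429  239.13315167]]
```

View pics/w5.png

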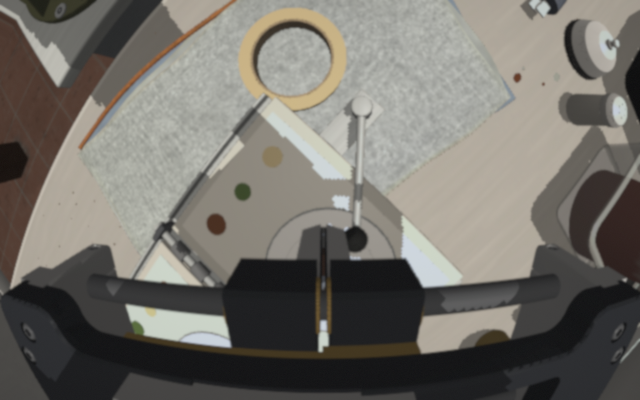

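Request:
drive_tool --increments '[[[0,0,-5],[7,1,0],0],[[0,0,-5],[7,2,-1],0],[[0,0,-5],[8,1,-1],0],[[0,0,-5],[7,1,-1],0],[[0,0,-4],[7,2,0],0],[[0,0,-5],[8,1,-1],0],[[0,0,-5],[7,2,0],0],[[0,0,-5],[7,1,0],0],[[0,0,-5],[8,2,0],0]]'

```text
time_s: 6.78
ee_pos: [0.5399, 0.0528, 0.1179]
eef_rot: [3.141, 0.0, 1.577]
force: [-1.2, -0.1, 0.4]
grip_width: 0.0007
```

```bash
python3 - <<'E'
from h import *
p,r,o=cur();print(p,r.as_euler('xyz'),o['force'],o['qpos'])
for a in (1.3,1.4,1.5,1.6): print(a,projw(knob(a)))
im=ctrl.camera('wrist'); cv2.imwrite('pics/w6.png',im[:,:,::-1])
E
```

```text
[0.53986445 0.05277149 0.11794468] [3.14069643e+00 9.96209387e-05 1.57686300e+00] [-1.16560949 -0.12814331  0.41532745] [ 2.99809250e-02  3.45007994e-01  1.61996113e+00 -1.31123283e-04
  1.17572995e+00 -1.54683171e+00]
1.3 [[328.25947794 236.44197974]]
1.4 [[342.19353566 238.60502005]]
1.5 [[356.20793786 239.33530799]]
1.6 [[370.13412207 238.63481102]]
```

View pics/w6.png

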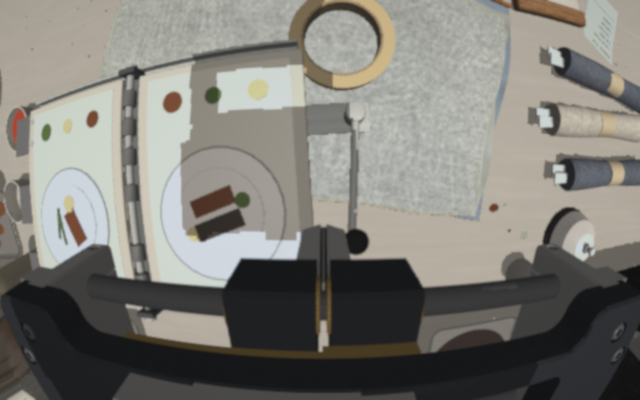

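```bash
cat >> h.py <<'E'
H=.07; TAU=np.radians(55)
def Rtilt(tau=TAU,h=H): return Rdown(h)*R.from_euler('y',tau)
KT=np.array([.0125,-.008,-.042])
def lpose(th,rho=.157,gap=0,X=-.096,R_=None):
    """finger corner K on leaf underside; gap below"""
    R_=R_ or Rtilt()
    u=rho*np.cos(th)+(.00175+gap)*np.sin(th); z=rho*np.sin(th)-(.00175+gap)*np.cos(th)
    w=d2w((X,-u,.012+z),P)[0]
    return w-R_.apply(KT),R_
E
python3 - <<'E'
from h import *
p,r,_=cur()
print('ramekin',ray(z2o((700,385)),'top',.037),ray(z2o((738,252)),'top',.037))
low=lpose(0,rho=.215,gap=.028); hov=(low[0]+[0,0,.15],low[1])
print(low[0],hov[0], low[1].as_euler('xyz'))
q=p-r.apply([.02,0,0])
p,r=plan([(q,r),(q+[0,0,.14],r),hov],maxmm=45)
E
```

```text
ramekin [ 0.44273195 -0.36951314  0.037     ] [ 0.54229335 -0.40133635  0.037     ]
[ 0.4721839  -0.334976    0.02151983] [ 0.4721839  -0.334976    0.17151983] [ 3.14159265 -0.95993109  0.07      ]
17 [[[0,0,0],[-20,0,0],0],[[0,0,0],[0,0,-35],0],[[0,0,0],[0,0,-35],0],[[0,0,0],[0,0,-35],0],[[0,0,0],[0,0,-35],0],[[-3,4,7],[-31,-6,7],0],[[-4,3,6],[-31,-3,5],0],[[-3,4,7],[-32,1,3],0],[[-4,4,6],[-32,4,1],0],[[-3,3,7],[-31,8,-1],0],[[-4,4,7],[-30,11,-2],0],[[-3,4,6],[-28,15,-3],0],[[-4,3,7],[-26,19,-4],0],[[-3,4,7],[-23,21,-4],0],[[-3,3,6],[-21,24,-4],0],[[-4,4,7],[-17,27,-4],0],[[-3,4,6],[-14,29,-3],0]]
end [ 0.4722 -0.3352  0.1716] [ 3.136 -0.963  0.081]
```

```bash
python3 - <<'E'
from h import *
p,r,_=cur()
low=lpose(0,rho=.160,gap=.015,X=-.155); hov=(low[0]+[0,0,.15],low[1])
print(low[0],hov[0], lpose(0,rho=.160,gap=.015)[0])
q=p-r.apply([.02,0,0])
p,r=plan([(q,r),(q+[0,0,.14],r),hov],maxmm=45)
E
```

```text
[ 0.40812126 -0.28433572  0.02407708] [ 0.40812126 -0.28433572  0.17407708] [ 0.46608242 -0.28026889  0.03432233]
17 [[[0,0,0],[-20,0,0],0],[[0,0,0],[0,0,-35],0],[[0,0,0],[0,0,-35],0],[[0,0,0],[0,0,-35],0],[[0,0,0],[0,0,-35],0],[[-3,4,7],[-26,-11,7],0],[[-4,3,6],[-28,-9,4],0],[[-3,4,7],[-29,-5,3],0],[[-4,4,6],[-30,-2,0],0],[[-3,3,7],[-29,1,-1],0],[[-4,4,7],[-29,5,-3],0],[[-3,4,6],[-28,8,-5],0],[[-4,3,7],[-26,12,-6],0],[[-3,4,7],[-25,15,-7],0],[[-3,3,6],[-22,19,-7],0],[[-4,4,7],[-19,21,-7],0],[[-3,4,6],[-17,23,-7],0]]
end [ 0.4077 -0.2842  0.1739] [ 3.136 -0.963  0.081]
```

Request:
drive_tool --increments '[[[0,0,0],[-20,0,0],0],[[0,0,0],[0,0,-35],0],[[0,0,0],[0,0,-35],0],[[0,0,0],[0,0,-35],0],[[0,0,0],[0,0,-35],0],[[-3,4,7],[-26,-11,7],0],[[-4,3,6],[-28,-9,4],0],[[-3,4,7],[-29,-5,3],0],[[-4,4,6],[-30,-2,0],0],[[-3,3,7],[-29,1,-1],0],[[-4,4,7],[-29,5,-3],0],[[-3,4,6],[-28,8,-5],0],[[-4,3,7],[-26,12,-6],0],[[-3,4,7],[-25,15,-7],0],[[-3,3,6],[-22,19,-7],0],[[-4,4,7],[-19,21,-7],0],[[-3,4,6],[-17,23,-7],0],[[0,0,0],[0,0,0],0]]'

```text
time_s: 9.07
ee_pos: [0.4036, -0.2857, 0.1726]
eef_rot: [3.141, -0.962, 0.065]
force: [0.1, 0.6, -0.0]
grip_width: 0.0002
```

```bash
python3 - <<'E'
from h import *
p,r,o=cur();print(p,r.as_euler('xyz'),o['force'],o['qpos'],o['time_s'])
im=ctrl.camera('wrist'); cv2.imwrite('pics/w7.png',im[:,:,::-1])
im=ctrl.camera('scene'); cv2.imwrite('pics/s7.png',im[:,:,::-1])
im=ctrl.camera('top'); cv2.imwrite('pics/t7.png',cv2.resize(im[120:260,240:460,::-1],None,fx=3.6,fy=3.6,interpolation=cv2.INTER_CUBIC))
E
```

```text
[ 0.40357464 -0.28572837  0.17255293] [ 3.1409366  -0.9619399   0.06542651] [ 0.12520568  0.62558205 -0.00464784] [-1.17953651  0.02631818  2.20003814  1.21024831  0.97967821 -2.01248767] 9.075
```

View pics/w7.png

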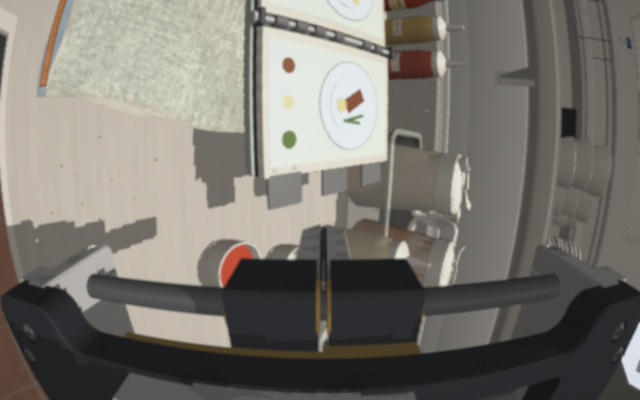

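View pics/s7.png

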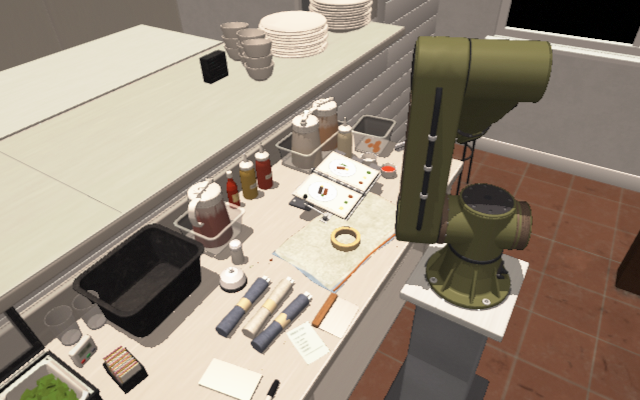

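View pics/t7.png

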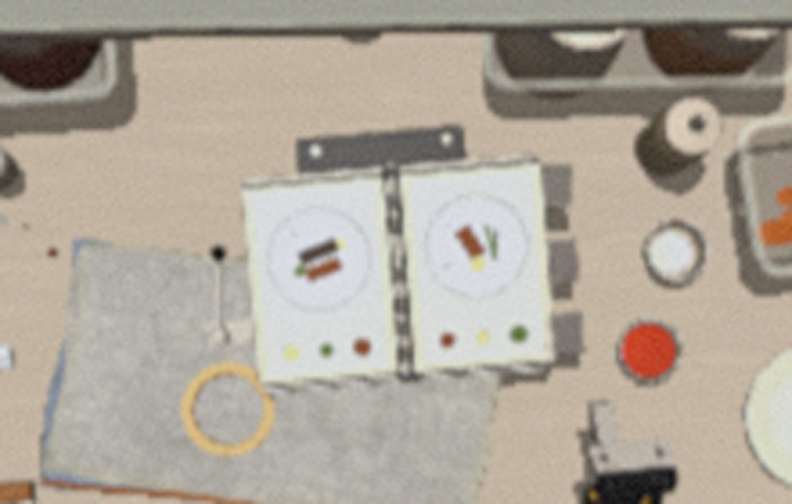

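```bash
python3 - <<'E'
from h import *
p,r,_=cur()
for d in ([0.0125,-.008,-.017],[.0125,.008,-.017],[-.0125,-.008,-.017],[.0125,-.008,.017]):
    w=p+r.apply(d); print(np.round(w,3),(proj(w,'top')-[240,120]+.5)*3.6)
low=lpose(0,rho=.160,gap=.015,X=-.155)
p,r=plan([low],maxmm=30)
lpose2=lpose(0,rho=.160,gap=.015)
plan([lpose2],p=p,r=r,maxmm=15)
E
```

```text
[ 0.398 -0.277  0.194] [[588.49500592 391.77104423]]
[ 0.399 -0.293  0.194] [[605.45544796 390.33093069]]
[ 0.384 -0.278  0.173] [[586.1024284 407.0816152]]
[ 0.426 -0.275  0.174] [[581.85961412 362.86967501]]
5 [[[0,0,0],[-24,0,18],0],[[0,0,0],[-25,0,17],0],[[0,0,0],[-24,0,18],0],[[0,0,0],[-24,0,17],0],[[0,0,0],[-24,-1,18],0]]
end [ 0.4082 -0.2839  0.0244] [ 3.134 -0.962  0.077]
4 [[[0,0,0],[10,0,10],0],[[0,0,0],[11,0,11],0],[[0,0,0],[10,0,10],0],[[0,0,0],[10,0,11],0]]
end [ 0.4659 -0.2798  0.034 ] [ 3.134 -0.962  0.077]
```

Request:
drive_tool --increments '[[[0,0,0],[-24,0,18],0],[[0,0,0],[-25,0,17],0],[[0,0,0],[-24,0,18],0],[[0,0,0],[-24,0,17],0],[[0,0,0],[-24,-1,18],0],[[0,0,0],[0,0,0],0]]'

```text
time_s: 9.98
ee_pos: [0.4086, -0.2825, 0.0232]
eef_rot: [3.141, -0.961, 0.073]
force: [0.0, -0.7, 1.0]
grip_width: 0.0007
```

```bash
python3 - <<'E'
from h import *
p,r,o=cur();print(p,r.as_euler('xyz'),o['force'],o['qpos'],o['time_s'])
im=ctrl.camera('wrist'); cv2.imwrite('pics/w8.png',im[:,:,::-1])
im=ctrl.camera('scene'); cv2.imwrite('pics/s8.png',cv2.resize(im[140:240,300:440,::-1],None,fx=5,fy=5,interpolation=cv2.INTER_CUBIC))
plan([lpose(0,rho=.160,gap=.015)],maxmm=15)
E
```

```text
[ 0.40856865 -0.28253613  0.02323178] [ 3.14056938 -0.96107981  0.07344236] [ 0.02962532 -0.74597108  0.98269081] [-1.16376463  0.42416232  2.24377602  1.54308871  0.88604866 -2.5525194 ] 9.975
4 [[[0,0,0],[10,0,10],0],[[0,0,0],[10,0,11],0],[[0,0,0],[10,1,10],0],[[0,0,0],[10,0,11],0]]
end [ 0.4661 -0.2803  0.0339] [ 3.131 -0.962  0.083]
```

View pics/w8.png

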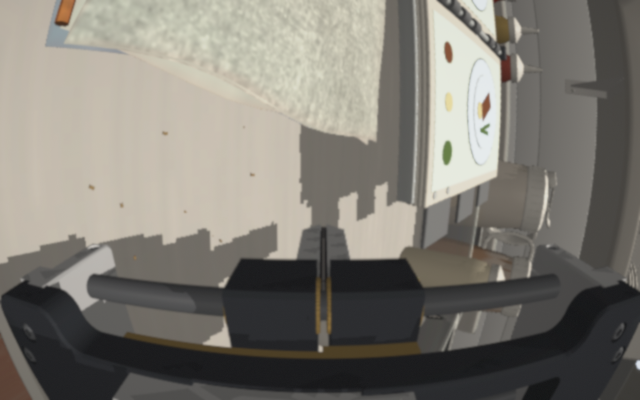

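View pics/s8.png

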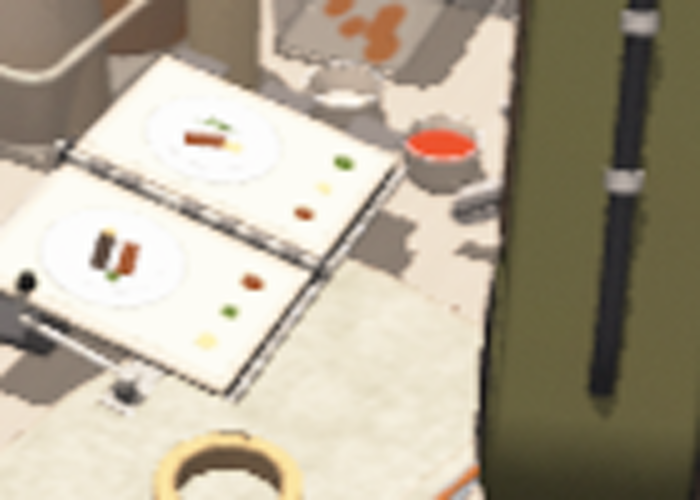

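Request:
drive_tool --increments '[[[0,0,0],[24,0,-18],0],[[0,0,0],[24,0,-18],0],[[0,0,10],[0,0,0],0],[[0,0,10],[0,0,0],0],[[0,0,10],[0,0,0],0],[[0,0,10],[0,0,0],0],[[0,0,10],[0,0,0],0],[[0,0,10],[0,0,0],0],[[0,0,10],[0,0,0],0],[[0,0,10],[0,0,0],0],[[0,0,10],[0,0,0],0],[[0,0,10],[0,0,0],0],[[0,0,10],[0,0,0],0],[[0,0,10],[0,0,0],0],[[0,0,10],[0,0,0],0],[[0,0,10],[0,0,0],0],[[0,0,10],[0,0,0],0],[[0,0,10],[0,0,0],0],[[0,0,10],[0,0,0],0],[[0,0,10],[0,0,0],0]]'

```text
time_s: 12.58
ee_pos: [0.4065, -0.2838, 0.0858]
eef_rot: [-3.136, 0.963, -3.067]
force: [0.1, -0.5, 0.2]
grip_width: 0.0005
```

```bash
cat >> h.py <<'E'
KT2=np.array([-.0125,.008,-.042])
def lpose2(th,rho=.157,gap=0,X=-.096,h=H,tau=TAU):
    R_=Rtilt(tau,h)*R.from_euler('z',np.pi)
    u=rho*np.cos(th)+(.00175+gap)*np.sin(th); z=rho*np.sin(th)-(.00175+gap)*np.cos(th)
    w=d2w((X,-u,.012+z),P)[0]
    return w-R_.apply(KT2),R_
E
python3 - <<'E'
from h import *
p,r,o=cur();print(p,r.as_euler('xyz'),o['force'],o['qpos'],o['time_s'])
im=ctrl.camera('wrist'); cv2.imwrite('pics/w9.png',im[:,:,::-1])
p,r=plan([lpose2(0,rho=.160,gap=.015,X=-.155)],maxmm=30)
plan([lpose2(0,rho=.160,gap=.015)],p=p,r=r,maxmm=15)
E
```

```text
[ 0.40650871 -0.28384384  0.08578386] [-3.13600051  0.96284007 -3.06748595] [ 0.11486266 -0.49988432  0.15496397] [-1.17050119  0.24152138  2.24606357  1.39906174  0.90643925  0.81482583] 12.575
3 [[[0,0,0],[17,0,12],0],[[0,0,0],[16,-1,12],0],[[0,0,0],[17,0,13],0]]
end [ 0.4083 -0.2845  0.0235] [ 3.134  0.963 -3.083]
4 [[[0,0,0],[-10,0,10],0],[[0,0,0],[-11,0,11],0],[[0,0,0],[-10,0,10],0],[[0,0,0],[-11,1,10],0]]
end [ 0.4658 -0.2798  0.0346] [ 3.134  0.963 -3.083]
```

View pics/w9.png

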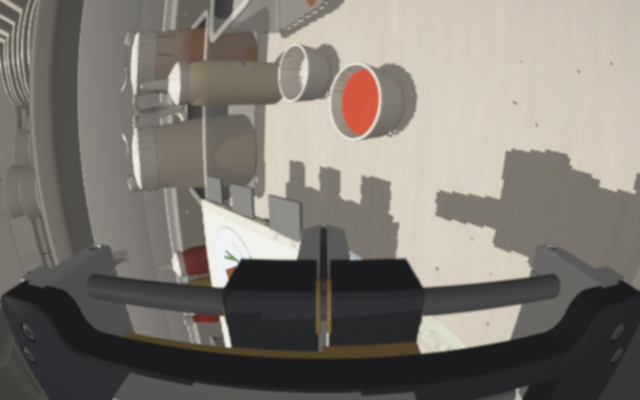

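Request:
drive_tool --increments '[[[0,0,0],[17,0,12],0],[[0,0,0],[16,-1,12],0],[[0,0,0],[17,0,13],0],[[0,0,0],[-10,0,10],0],[[0,0,0],[-11,0,11],0],[[0,0,0],[0,0,0],0]]'

```text
time_s: 13.38
ee_pos: [0.438, -0.2826, 0.0285]
eef_rot: [-3.127, 0.963, -3.055]
force: [-0.5, 0.5, 0.1]
grip_width: 0.0004
```

```bash
python3 - <<'E'
from h import *
p,r,o=cur();print(p,r.as_euler('xyz'),o['force'],o['qpos'],o['time_s'])
print('tab corners',projw(d2w([(-.096,-.18,.01),(-.054,-.18,.01),(-.096,-.15,.01)],P)))
print('tip',projw(p+r.apply([[-.0125,.008,-.017],[-.0125,-.008,-.017],[.0125,.008,-.017]])),'K',projw(p+r.apply(KT2)))
im=ctrl.camera('wrist'); cv2.imwrite('pics/w10.png',im[:,:,::-1])
plan([lpose2(0,rho=.160,gap=.015)],maxmm=15)
E
```

```text
[ 0.4380089  -0.28258189  0.0284702 ] [-3.12690912  0.96320071 -3.05499453] [-0.49359676  0.51424039  0.10888226] [-1.08789579  0.42837928  2.20827333  1.5881611   0.85071671  0.61972336] 13.375
tab corners [[249.64665334 225.19009826]
 [218.4086864  210.64693302]
 [253.00048231 270.9877004 ]]
tip [[304.94975809 247.49481117]
 [304.49247554 223.96923481]
 [343.76719852 247.49119051]] K [[302.55103193 264.27806295]]
2 [[[0,0,0],[-11,0,10],0],[[0,0,0],[-11,0,10],0]]
end [ 0.4664 -0.2803  0.0347] [-3.129  0.963 -3.058]
```

View pics/w10.png

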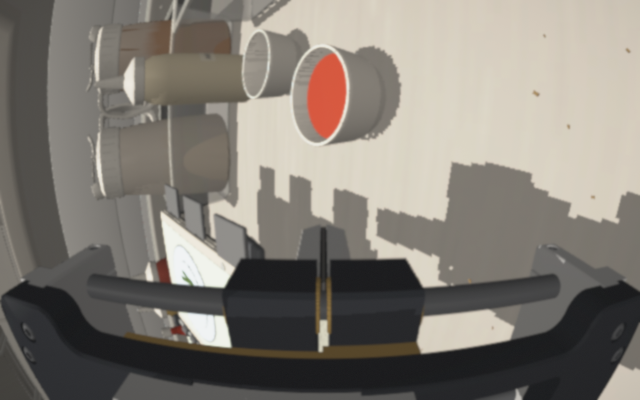

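```bash
python3 - <<'E'
from h import *
im=cv2.imread('pics/w10.png')[170:300,150:360]
im=cv2.resize(im,None,fx=3.8,fy=3.8,interpolation=cv2.INTER_CUBIC)
for w,c in [((-.096,-.18,.01),(0,0,255)),((-.054,-.18,.01),(0,255,0)),((-.096,-.15,.01),(255,0,0)),((-.1,-.15,.014),(255,255,0)),((.021,-.18,.006),(255,0,255)),((-.021,-.18,.006),(0,255,255))]:
    q=(projw(d2w(w,P))[0]-[150,170])*3.8; cv2.circle(im,(int(q[0]),int(q[1])),5,c,2)
cv2.imwrite('pics/w10z.png',im)
E
```

```text
(no output)
```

View pics/w10z.png

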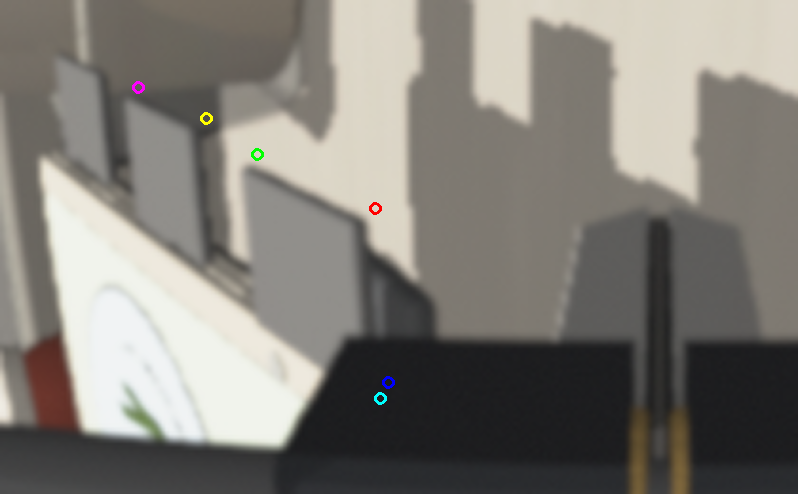

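```bash
python3 - <<'E'
from h import *
p,r=plan([lpose2(0,rho=.156,gap=.015)],maxmm=15)
p,r=plan([lpose2(th,rho=.156) for th in np.arange(0.0,.36,.07)],p=p,r=r,maxmm=12)
E
```

```text
2 [[[0,0,0],[-11,2,10],0],[[0,0,0],[-11,2,10],0]]
end [ 0.4661 -0.2763  0.0347] [-3.129  0.963 -3.058]
7 [[[0,0,0],[-5,0,-5],0],[[0,0,0],[-5,0,-6],0],[[0,0,0],[-8,0,-7],0],[[0,0,0],[-8,1,-8],0],[[0,0,0],[-7,2,-8],0],[[0,0,0],[-8,2,-7],0],[[0,0,0],[-7,3,-7],0]]
end [ 0.4535 -0.2688  0.1014] [-3.129  0.963 -3.058]
```

Request:
drive_tool --increments '[[[0,0,0],[-11,2,10],0],[[0,0,0],[-11,2,10],0],[[0,0,0],[-5,0,-5],0],[[0,0,0],[-5,0,-6],0],[[0,0,0],[-8,0,-7],0],[[0,0,0],[-8,1,-8],0]]'

```text
time_s: 14.18
ee_pos: [0.4583, -0.2761, 0.0703]
eef_rot: [-3.136, 0.961, -3.067]
force: [-1.5, -0.5, -1.5]
grip_width: 0.0004
```

```bash
python3 - <<'E'
from h import *
p,r,o=cur();print(p,r.as_euler('xyz'),o['force'],o['qpos'],o['time_s'])
im=ctrl.camera('wrist'); cv2.imwrite('pics/w11.png',im[:,:,::-1])
im=ctrl.camera('scene'); cv2.imwrite('pics/s11.png',cv2.resize(im[140:240,300:440,::-1],None,fx=5,fy=5,interpolation=cv2.INTER_CUBIC))
E
```

```text
[ 0.45834289 -0.27609062  0.07025905] [-3.13569353  0.96135705 -3.0667011 ] [-1.49666272 -0.46038696 -1.4743585 ] [-1.02874208  0.31962148  2.19349375  1.52483689  0.81863044  0.79426967] 14.175
```

View pics/w11.png

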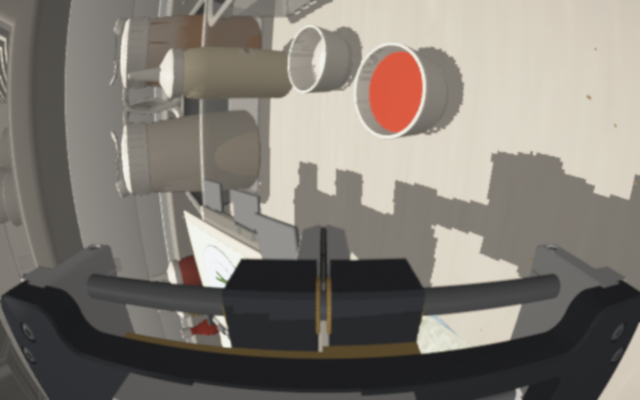

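View pics/s11.png

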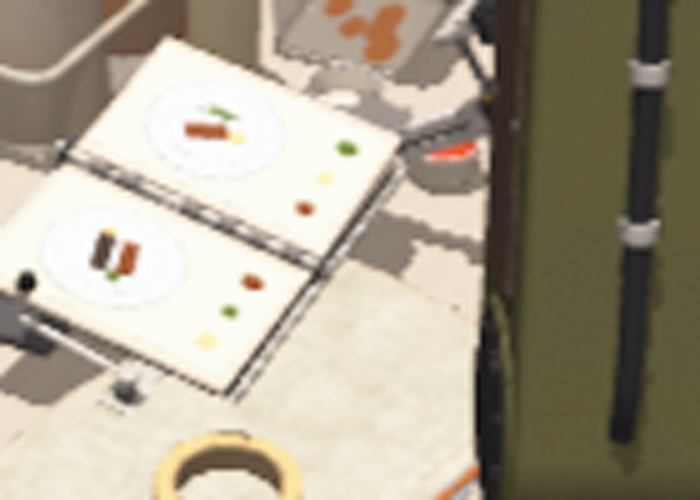

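```bash
python3 - <<'E'
from h import *
p,r=plan([lpose2(th,rho=.156) for th in np.arange(0.2,1.5,.075)],maxmm=13)
E
```

```text
18 [[[0,0,0],[-7,2,-6],0],[[0,0,0],[-8,3,-8],0],[[0,0,0],[-8,3,-8],0],[[0,0,0],[-8,4,-7],0],[[0,0,0],[-7,6,-8],0],[[0,0,0],[-7,5,-7],0],[[0,0,0],[-7,7,-7],0],[[0,0,0],[-7,7,-6],0],[[0,0,0],[-6,8,-6],0],[[0,0,0],[-5,9,-6],0],[[0,0,0],[-5,9,-5],0],[[0,0,0],[-5,10,-5],0],[[0,0,0],[-4,10,-4],0],[[0,0,0],[-4,10,-3],0],[[0,0,0],[-3,11,-3],0],[[0,0,0],[-2,11,-3],0],[[0,0,0],[-2,12,-2],0],[[0,0,0],[-2,11,-1],0]]
end [ 0.4264 -0.1396  0.2041] [-3.133  0.962 -3.065]
```

Request:
drive_tool --increments '[[[0,0,0],[-7,2,-6],0],[[0,0,0],[-8,3,-8],0],[[0,0,0],[-8,3,-8],0],[[0,0,0],[-8,4,-7],0],[[0,0,0],[-7,6,-8],0],[[0,0,0],[-7,5,-7],0],[[0,0,0],[-7,7,-7],0],[[0,0,0],[-7,7,-6],0],[[0,0,0],[-6,8,-6],0],[[0,0,0],[-5,9,-6],0]]'

```text
time_s: 15.52
ee_pos: [0.4389, -0.2224, 0.1672]
eef_rot: [-3.136, 0.962, -3.067]
force: [-0.3, -1.2, -0.2]
grip_width: 0.0009
```

```bash
python3 - <<'E'
from h import *
p,r,o=cur();print(p,r.as_euler('xyz'),o['force'],o['qpos'],o['time_s'])
im=ctrl.camera('wrist'); cv2.imwrite('pics/w12.png',im[:,:,::-1])
im=ctrl.camera('scene'); cv2.imwrite('pics/s12.png',cv2.resize(im[100:240,280:440,::-1],None,fx=4,fy=4,interpolation=cv2.INTER_CUBIC))
im=ctrl.camera('top'); cv2.imwrite('pics/t12.png',cv2.resize(im[120:260,240:460,::-1],None,fx=3.6,fy=3.6,interpolation=cv2.INTER_CUBIC))
E
```

```text
[ 0.43887852 -0.22236425  0.1672104 ] [-3.13625437  0.9623747  -3.06657106] [-0.30829248 -1.16429903 -0.15910514] [-0.99368107 -0.03779244  2.28032046  1.30032171  0.83864195  1.16242445] 15.525
```

View pics/t12.png

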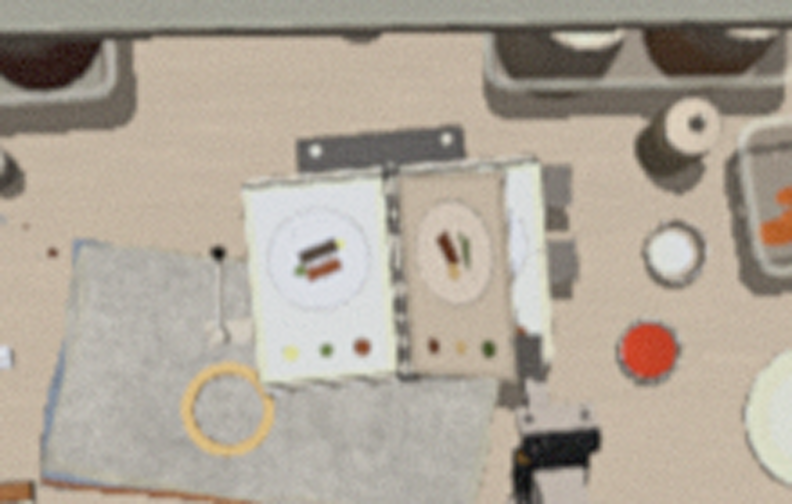

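View pics/s12.png

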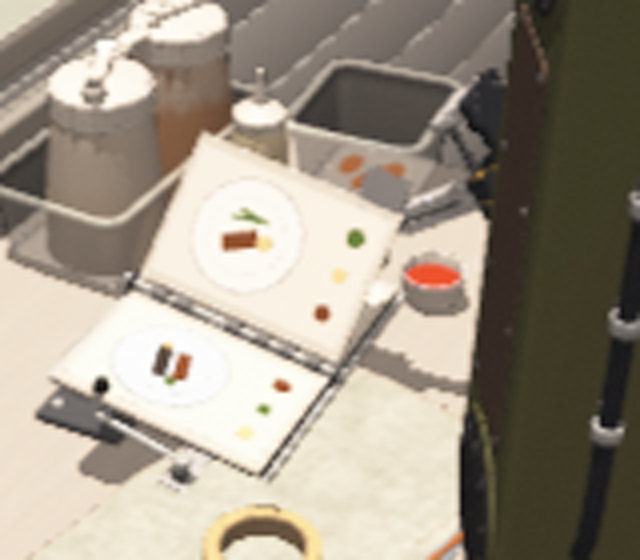

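Request:
drive_tool --increments '[[[0,0,0],[-5,9,-5],0],[[0,0,0],[-5,10,-5],0],[[0,0,0],[-4,10,-4],0],[[0,0,0],[-4,10,-3],0],[[0,0,0],[-3,11,-3],0],[[0,0,0],[-2,11,-3],0],[[0,0,0],[-2,12,-2],0],[[0,0,0],[-2,11,-1],0]]'

```text
time_s: 16.68
ee_pos: [0.427, -0.1386, 0.2035]
eef_rot: [-3.136, 0.962, -3.067]
force: [0.4, -0.7, -0.8]
grip_width: 0.0002
```

```bash
python3 - <<'E'
from h import *
p,r,o=cur();print(p,r.as_euler('xyz'),o['force'],o['qpos'],o['time_s'])
im=ctrl.camera('top'); cv2.imwrite('pics/t13.png',cv2.resize(im[120:260,240:460,::-1],None,fx=3.6,fy=3.6,interpolation=cv2.INTER_CUBIC))
p,r=plan([lpose2(th,rho=.150) for th in np.arange(1.54,1.9,.07)],maxmm=13)
E
```

```text
[ 0.4270195  -0.13855738  0.2034864 ] [-3.13639786  0.96216275 -3.06671887] [ 0.36228783 -0.67612166 -0.84925197] [-0.84236913 -0.31229879  2.39259634  1.19758014  0.76997368  1.43145749] 16.675
6 [[[0,0,0],[4,9,3],0],[[0,0,0],[0,10,0],0],[[0,0,0],[1,11,0],0],[[0,0,0],[0,10,1],0],[[0,0,0],[2,10,2],0],[[0,0,0],[2,11,2],0]]
end [ 0.424  -0.0768  0.1915] [-3.136  0.962 -3.066]
```

View pics/t13.png

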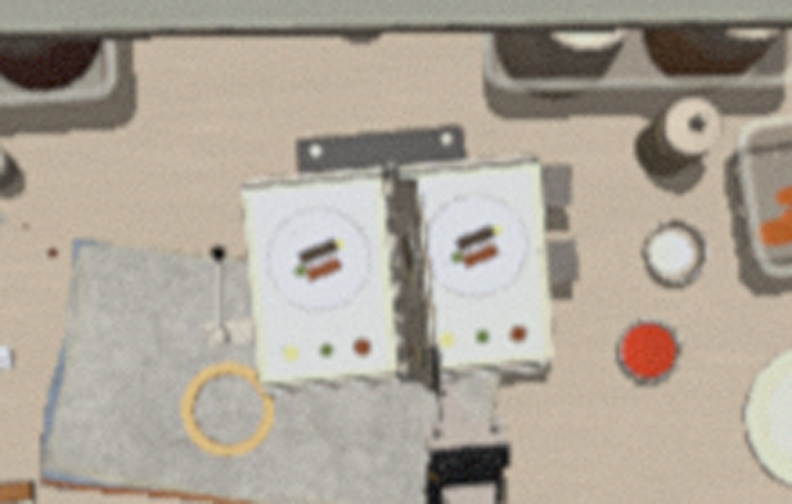

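Request:
drive_tool --increments '[[[0,0,0],[1,9,6],0],[[0,0,0],[-2,10,3],0],[[0,0,0],[0,11,2],0],[[0,0,0],[0,10,1],0]]'

```text
time_s: 17.23
ee_pos: [0.4347, -0.0981, 0.1971]
eef_rot: [-3.137, 0.962, -3.067]
force: [0.5, -0.6, -0.5]
grip_width: 0.0004
```

```bash
python3 - <<'E'
from h import *
p,r,o=cur();print(p,o['force'],o['qpos'],o['time_s'])
im=ctrl.camera('top'); cv2.imwrite('pics/t14.png',cv2.resize(im[120:260,240:460,::-1],None,fx=3.6,fy=3.6,interpolation=cv2.INTER_CUBIC))
E
```

```text
[ 0.43470346 -0.09813041  0.19710557] [ 0.49992182 -0.62452138 -0.47720366] [-0.69398892 -0.35398787  2.43580128  1.21787574  0.64867454  1.50007464] 17.225
```

View pics/t14.png

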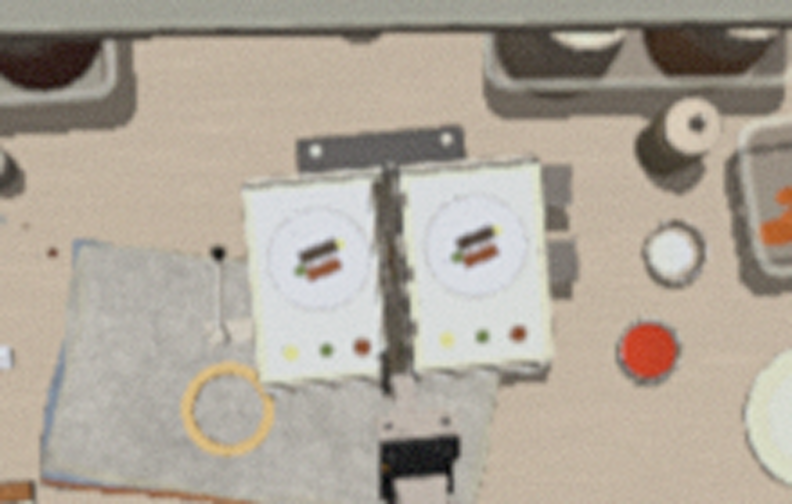

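Request:
drive_tool --increments '[[[0,0,0],[0,10,3],0],[[0,0,0],[0,8,3],0],[[0,0,0],[0,0,0],0],[[0,0,0],[0,0,0],0],[[0,0,0],[0,0,0],0],[[0,0,0],[0,0,0],0]]'

```text
time_s: 18.02
ee_pos: [0.4383, -0.0807, 0.1937]
eef_rot: [-3.137, 0.962, -3.067]
force: [-0.1, -0.4, 0.2]
grip_width: 0.0008
```

```bash
python3 - <<'E'
from h import *
p,r,o=cur();print(p,o['force'],o['qpos'],o['time_s'])
im=ctrl.camera('top'); cv2.imwrite('pics/t15.png',cv2.resize(im[120:260,240:460,::-1],None,fx=3.6,fy=3.6,interpolation=cv2.INTER_CUBIC))
E
```

```text
[ 0.43833445 -0.08065726  0.19372698] [-0.07784258 -0.42962975  0.18306506] [-0.62071757 -0.36383107  2.45087592  1.23048793  0.58631362  1.52906495] 18.025
```

View pics/t15.png

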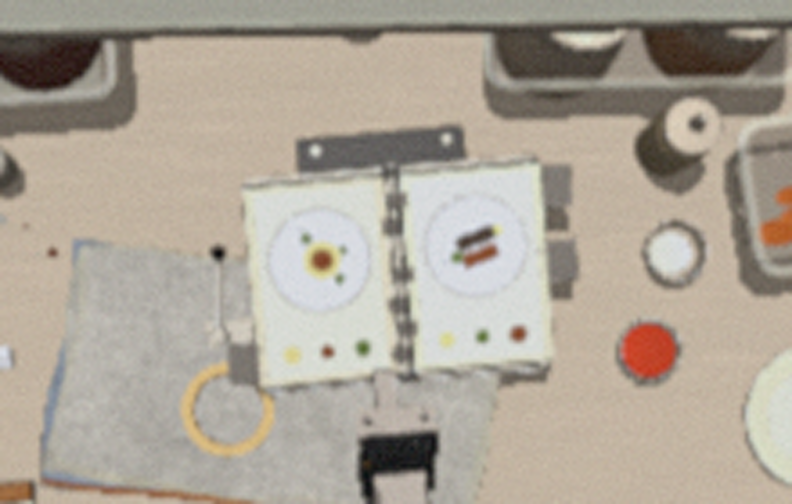

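```bash
python3 - <<'E'
from h import *
for uv in [(265,187),(248,197),(232,206)]: print(uv,ray(uv,'scene',0))
p,r,_=cur()
def bpose(a,back,dz):
    k=knob(a);T=knob(a+.01)-knob(a-.01);T[2]=0;T/=np.linalg.norm(T);al=np.arctan2(T[1],T[0])
    q=k+T*back;q[2]=k[2]+dz;return q,Rdown(al-np.pi/2)
h=bpose(1.52,.034,.10); print(h[0],h[1].as_euler('xyz'))
m=(np.array([.44,-.02,.25]),Rdown(-1.5))
m0=(np.array([.44,-.08,.235]),r)
p,r=plan([m0,m],maxmm=45)
p,r=plan([h],p=p,r=r,maxmm=45)
E
```

```text
(265, 187) [ 0.81492773 -0.04531124  0.        ]
(248, 197) [0.83155662 0.03888307 0.        ]
(232, 206) [0.84801935 0.11211355 0.        ]
[0.53784252 0.10834985 0.24616728] [3.14159265 0.         0.02002394]
13 [[[0,0,0],[-35,0,-22],0],[[-4,4,-7],[-1,5,0],0],[[-3,3,-7],[-2,5,-1],0],[[-4,4,-7],[-2,4,0],0],[[-3,3,-6],[-3,5,0],0],[[-4,4,-7],[-4,4,0],0],[[-4,3,-7],[-4,3,0],0],[[-3,4,-7],[-4,3,1],0],[[-4,4,-7],[-4,3,0],0],[[-3,3,-7],[-5,2,-1],0],[[-4,4,-7],[-5,1,0],0],[[-4,3,-6],[-5,1,-1],0],[[-3,4,-7],[-5,0,-1],0]]
end [ 0.4397 -0.0201  0.2503] [-3.139e+00 -1.000e-03 -1.504e+00]
10 [[[0,0,-9],[-12,-11,0],0],[[0,0,-8],[-11,-12,1],0],[[0,0,-9],[-8,-14,0],0],[[0,0,-9],[-6,-15,1],0],[[0,0,-9],[-4,-15,0],0],[[0,0,-8],[-2,-17,1],0],[[0,0,-9],[1,-16,0],0],[[0,0,-9],[4,-15,0],0],[[0,0,-9],[5,-16,1],0],[[0,0,-8],[9,-14,0],0]]
end [0.5384 0.1088 0.2464] [ 3.14e+00 -2.00e-03  1.40e-02]
```

```bash
python3 - <<'E'
from h import *
p,r,_=cur()
p,r=plan([(np.array([.475,-.075,.22]),r)],maxmm=30)
p,r=plan([(np.array([.49,0,.25]),Rdown(-1.5))],p=p,r=r,maxmm=45)
E
```

```text
2 [[[0,0,0],[-21,1,8],0],[[0,0,0],[-22,2,7],0]]
end [ 0.4749 -0.075   0.2204] [-3.137  0.962 -3.067]
12 [[[-4,4,-7],[-3,6,0],0],[[-3,3,-7],[-4,6,0],0],[[-4,4,-7],[-4,5,0],0],[[-3,3,-6],[-5,5,1],0],[[-4,4,-7],[-6,4,0],0],[[-4,3,-7],[-6,3,0],0],[[-3,4,-7],[-6,3,0],0],[[-4,4,-7],[-6,2,-1],0],[[-3,3,-7],[-7,1,-1],0],[[-4,4,-7],[-7,0,-1],0],[[-4,3,-6],[-6,-1,-1],0],[[-3,4,-7],[-7,-1,-2],0]]
end [0.4903 0.     0.2499] [-3.139e+00 -1.000e-03 -1.504e+00]
```

Request:
drive_tool --increments '[[[0,0,0],[-18,0,6],0],[[0,0,0],[-18,0,6],0]]'

```text
time_s: 18.32
ee_pos: [0.4691, -0.0784, 0.2167]
eef_rot: [-3.137, 0.962, -3.067]
force: [-0.4, 0.2, 0.0]
grip_width: 0.0008
```

```bash
python3 - <<'E'
from h import *
p,r,o=cur();print(p,o['force'],o['qpos'],o['time_s'])
p,r=plan([(np.array([.49,0,.25]),Rdown(-1.5))],p=p,r=r,maxmm=45)
E
```

```text
[ 0.46909195 -0.07839834  0.21674291] [-0.41593511  0.21011518  0.04135967] [-0.53965942 -0.323726    2.36471257  1.15917085  0.53653733  1.65880801] 18.325
12 [[[-4,4,-7],[-4,6,0],0],[[-3,3,-7],[-4,6,1],0],[[-4,4,-7],[-5,6,0],0],[[-3,3,-6],[-6,4,0],0],[[-4,4,-7],[-6,4,1],0],[[-4,3,-7],[-6,3,0],0],[[-3,4,-7],[-7,3,0],0],[[-4,4,-7],[-7,1,-1],0],[[-3,3,-7],[-8,1,-1],0],[[-4,4,-7],[-7,0,-1],0],[[-4,3,-6],[-7,-1,-2],0],[[-3,4,-7],[-7,-2,-2],0]]
end [4.903e-01 2.000e-04 2.503e-01] [-3.139e+00 -1.000e-03 -1.505e+00]
```

Request:
drive_tool --increments '[[[-4,4,-7],[-4,6,0],0],[[-3,3,-7],[-4,6,1],0],[[-4,4,-7],[-5,6,0],0],[[-3,3,-6],[-6,4,0],0],[[-4,4,-7],[-6,4,1],0],[[-4,3,-7],[-6,3,0],0],[[-3,4,-7],[-7,3,0],0],[[-4,4,-7],[-7,1,-1],0],[[-3,3,-7],[-8,1,-1],0],[[-4,4,-7],[-7,0,-1],0],[[-4,3,-6],[-7,-1,-2],0],[[-3,4,-7],[-7,-2,-2],0],[[0,0,0],[0,0,0],0]]'

```text
time_s: 19.95
ee_pos: [0.4903, 0.0013, 0.2496]
eef_rot: [-3.14, -0.001, -1.502]
force: [-0.4, -0.7, -0.9]
grip_width: 0.0005
```

```bash
cat >> h.py <<'E'
def bpose(a,back,dz):
    k=knob(a);T=knob(a+.01)-knob(a-.01);T[2]=0;T/=np.linalg.norm(T);al=np.arctan2(T[1],T[0])
    q=k+T*back;q[2]=k[2]+dz;return q,Rdown(al-np.pi/2)
E
python3 - <<'E'
from h import *
p,r,o=cur();print(p,r.as_euler('xyz'),o['force'],o['qpos'],o['time_s'])
p,r=plan([bpose(1.52,.045,.05)],p=p,r=r,maxmm=45)
E
```

```text
[0.49028439 0.00134156 0.24955519] [-3.14001007e+00 -1.12731966e-03 -1.50220789e+00] [-0.43656568 -0.6669434  -0.85808412] [-7.14472135e-02  1.18947592e-01  1.58515006e+00 -9.03613247e-04
  1.43577062e+00  1.43088065e+00] 19.95
10 [[[0,0,-9],[-11,-6,5],0],[[0,0,-8],[-11,-7,6],0],[[0,0,-9],[-9,-8,5],0],[[0,0,-9],[-8,-11,5],0],[[0,0,-9],[-6,-11,6],0],[[0,0,-8],[-5,-12,5],0],[[0,0,-9],[-3,-12,5],0],[[0,0,-9],[0,-13,6],0],[[0,0,-8],[1,-12,5],0],[[0,0,-9],[3,-13,5],0]]
end [0.5377 0.1196 0.1965] [ 3.141e+00 -2.000e-03  1.600e-02]
```

Request:
drive_tool --increments '[[[0,0,-9],[-11,-6,5],0],[[0,0,-8],[-11,-7,6],0],[[0,0,-9],[-9,-8,5],0],[[0,0,-9],[-8,-11,5],0],[[0,0,-9],[-6,-11,6],0],[[0,0,-8],[-5,-12,5],0],[[0,0,-9],[-3,-12,5],0],[[0,0,-9],[0,-13,6],0],[[0,0,-8],[1,-12,5],0],[[0,0,-9],[3,-13,5],0],[[0,0,0],[0,0,0],0]]'

```text
time_s: 21.32
ee_pos: [0.5373, 0.1184, 0.1964]
eef_rot: [3.141, -0.002, 0.012]
force: [0.3, -0.3, -0.0]
grip_width: 0.0005
```

```bash
python3 - <<'E'
from h import *
p,r,o=cur();print(p,r.as_euler('xyz'),o['force'],o['qpos'],o['time_s'])
for a in (1.4,1.5,1.6): print(a,projw(knob(a)))
im=ctrl.camera('wrist'); cv2.imwrite('pics/w16.png',im[:,:,::-1])
p,r=plan([bpose(1.52,.036,-.029)],p=p,r=r,maxmm=30)
p,r=plan([bpose(a,.016,-.029) for a in np.linspace(1.52,-.03,19)],p=p,r=r,maxmm=30)
E
```

```text
[0.53731034 0.11841066 0.19638528] [ 3.14149730e+00 -1.75288209e-03  1.16847033e-02] [ 0.28202812 -0.3405792  -0.0489953 ] [ 1.50519281e-01  2.89295634e-01  1.50379379e+00 -3.45650306e-04
  1.34678042e+00  1.38911156e-01] 21.325
1.4 [[322.69520003 265.46967527]]
1.5 [[323.26978251 257.04045841]]
1.6 [[322.90707045 248.30982264]]
3 [[[0,0,0],[0,3,26],0],[[0,0,0],[0,2,27],0],[[0,0,0],[0,3,26],0]]
end [0.5375 0.1104 0.1174] [ 3.141e+00 -2.000e-03  1.200e-02]
19 [[[0,0,0],[0,20,0],0],[[0,0,4],[2,7,0],0],[[0,0,5],[1,8,1],0],[[0,0,5],[1,7,0],0],[[0,0,5],[1,8,0],0],[[0,0,5],[1,7,1],0],[[0,0,5],[1,7,1],0],[[0,0,5],[1,8,0],0],[[0,0,5],[1,7,1],0],[[0,0,5],[1,7,1],0],[[0,0,4],[1,8,1],0],[[0,0,5],[1,7,1],0],[[0,0,5],[1,7,1],0],[[0,0,5],[1,8,1],0],[[0,0,5],[1,7,1],0],[[0,0,5],[1,7,2],0],[[0,0,5],[1,7,1],0],[[0,0,5],[1,8,1],0],[[0,0,5],[1,7,1],0]]
end [ 0.474  -0.0112  0.1023] [-3.14  -0.    -1.524]
```

View pics/w16.png

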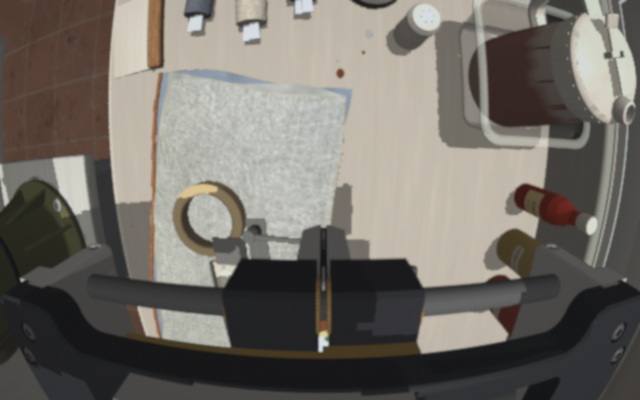

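Request:
drive_tool --increments '[[[0,0,0],[0,3,26],0],[[0,0,0],[0,2,27],0],[[0,0,0],[0,3,26],0],[[0,0,0],[0,10,0],0],[[0,0,0],[0,10,0],0],[[0,0,4],[2,7,0],0],[[0,0,5],[1,8,1],0],[[0,0,5],[1,7,0],0],[[0,0,5],[1,8,0],0],[[0,0,5],[1,7,1],0],[[0,0,5],[1,7,1],0]]'

```text
time_s: 22.75
ee_pos: [0.5374, 0.0457, 0.1165]
eef_rot: [-3.14, -0.005, -0.497]
force: [1.0, 0.4, 0.6]
grip_width: 0.0004
```

```bash
python3 - <<'E'
from h import *
p,r,o=cur();print(p,r.as_euler('xyz'),o['force'],o['time_s'])
im=ctrl.camera('scene'); cv2.imwrite('pics/s17.png',cv2.resize(im[120:230,270:410,::-1],None,fx=5,fy=5,interpolation=cv2.INTER_CUBIC))
for a in (.9,1.0,1.1,1.2,1.5): print(a,(proj(knob(a),'scene')-[270,120]+.5)*5)
E
```

```text
[0.53742438 0.04568209 0.11654866] [-3.14007369 -0.00457863 -0.49660915] [1.03353029 0.36530527 0.60498282] 22.75
0.9 [[236.66775118 350.71259488]]
1.0 [[225.266065  353.2998469]]
1.1 [[214.40911545 356.70434241]]
1.2 [[204.19928832 360.90182343]]
1.5 [[178.41868079 377.90522216]]
```

View pics/s17.png

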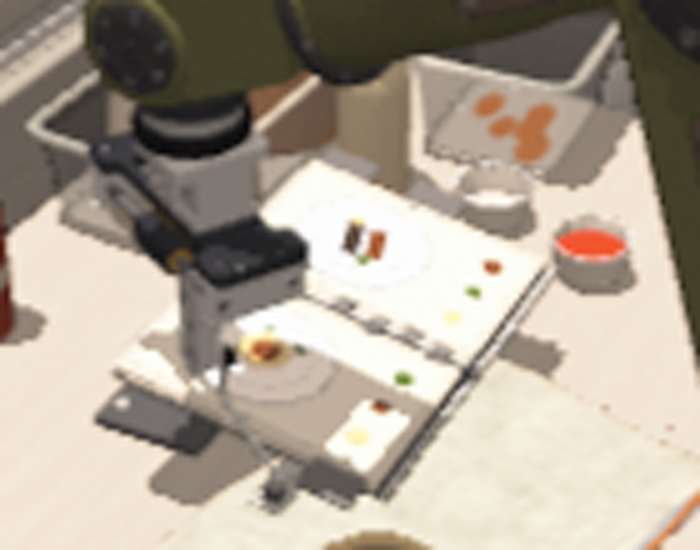

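Request:
drive_tool --increments '[[[0,0,5],[1,8,0],0],[[0,0,5],[1,7,1],0],[[0,0,5],[1,7,1],0],[[0,0,4],[1,8,1],0],[[0,0,5],[1,7,1],0],[[0,0,5],[1,7,1],0],[[0,0,5],[1,8,1],0],[[0,0,5],[1,7,1],0],[[0,0,5],[1,7,2],0],[[0,0,5],[1,7,1],0]]'

```text
time_s: 24.05
ee_pos: [0.4894, -0.0072, 0.1061]
eef_rot: [-3.138, -0.002, -1.35]
force: [1.7, 1.4, -1.2]
grip_width: 0.0003
```

```bash
python3 - <<'E'
from h import *
p,r,o=cur();print(p,r.as_euler('xyz'),o['force'],o['time_s'])
im=ctrl.camera('scene'); cv2.imwrite('pics/s18.png',cv2.resize(im[120:230,270:410,::-1],None,fx=5,fy=5,interpolation=cv2.INTER_CUBIC))
for a in (0,.1,.2,.3): print(a,(proj(knob(a),'scene')-[270,120]+.5)*5)
p,r=plan([bpose(a,.016,-.029) for a in (.05,-.03)],maxmm=30)
E
```

```text
[ 0.48935841 -0.00719586  0.10607496] [-3.13760167e+00 -2.12207722e-03 -1.34988316e+00] [ 1.70882289  1.38116677 -1.17308276] 24.05
0 [[346.05498393 364.91697216]]
0.1 [[334.60061955 360.14608907]]
0.2 [[322.72108756 356.11726275]]
0.3 [[310.52156988 352.86362463]]
2 [[[0,0,5],[1,8,3],0],[[0,0,5],[1,7,1],0]]
end [ 0.4744 -0.012   0.1019] [-3.138e+00 -1.000e-03 -1.529e+00]
```

View pics/s18.png

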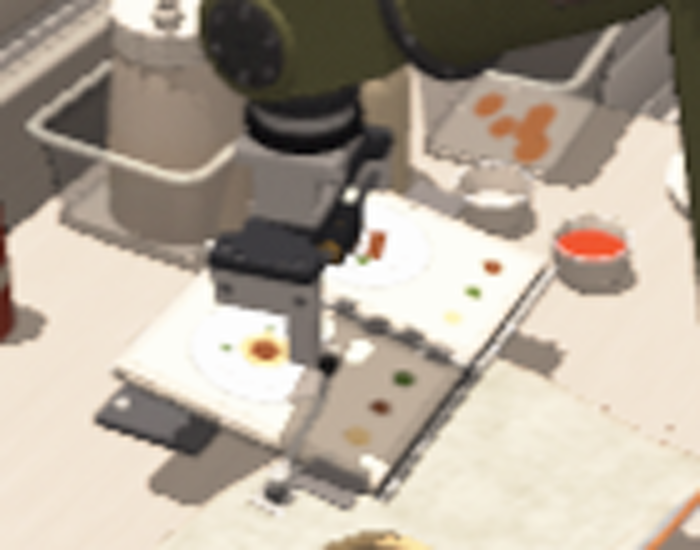

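Request:
drive_tool --increments '[[[0,0,5],[1,7,1],0],[[0,0,3],[1,4,1],0],[[0,0,0],[0,0,0],0]]'

```text
time_s: 24.48
ee_pos: [0.4791, -0.011, 0.1038]
eef_rot: [-3.138, -0.002, -1.485]
force: [0.5, -0.8, -0.0]
grip_width: 0.0008
```

```bash
python3 - <<'E'
from h import *
p,r,o=cur();print(p,r.as_euler('xyz'),o['force'],o['time_s'])
im=ctrl.camera('scene'); cv2.imwrite('pics/s19.png',cv2.resize(im[120:230,270:410,::-1],None,fx=5,fy=5,interpolation=cv2.INTER_CUBIC))
print(bpose(0,.016,-.029)[0])
E
```

```text
[ 0.47906829 -0.01096021  0.10383935] [-3.13767483e+00 -1.56155658e-03 -1.48531788e+00] [ 0.46729915 -0.76477662 -0.01539996] 24.475
[ 0.47673568 -0.01086117  0.10242622]
```

View pics/s19.png

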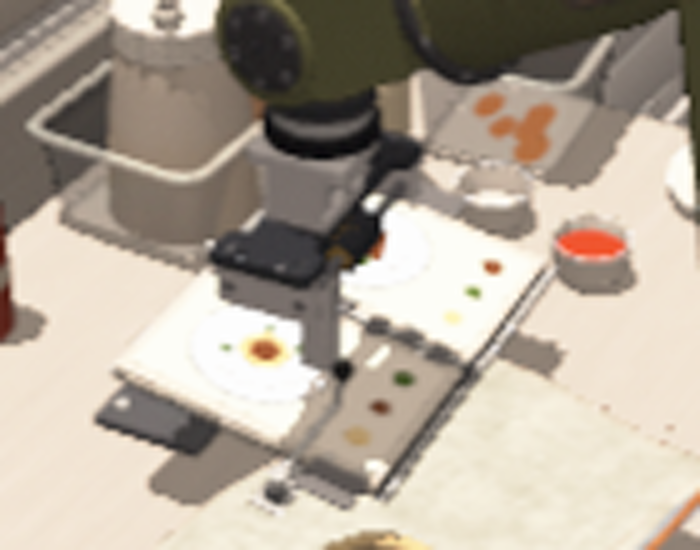

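Request:
drive_tool --increments '[[[0,0,2],[0,2,0],0],[[0,0,0],[0,1,0],0],[[0,0,0],[0,0,0],0]]'

```text
time_s: 24.9
ee_pos: [0.4778, -0.0111, 0.1039]
eef_rot: [-3.134, -0.002, -1.522]
force: [12.4, -1.5, -2.6]
grip_width: 0.0005
```

Request:
drive_tool --increments '[[[0,0,0],[0,2,0],0],[[0,0,0],[0,0,0],0]]'

```text
time_s: 25.15
ee_pos: [0.4772, -0.0112, 0.1042]
eef_rot: [-3.13, -0.002, -1.522]
force: [21.9, 0.1, -7.9]
grip_width: 0.0006
```

Request:
drive_tool --increments '[[[0,0,0],[0,1,0],0],[[0,0,0],[0,0,0],0]]'

```text
time_s: 25.4
ee_pos: [0.4769, -0.0111, 0.1043]
eef_rot: [-3.128, -0.002, -1.522]
force: [27.8, 0.5, -9.1]
grip_width: 0.0004
```

Request:
drive_tool --increments '[[[0,0,0],[0,-6,0],0],[[0,0,0],[0,-15,0],0],[[0,0,0],[0,-15,0],0],[[0,0,0],[0,0,-40],0],[[0,0,0],[0,0,-50],0],[[0,0,0],[0,0,0],0]]'

```text
time_s: 26.15
ee_pos: [0.5097, -0.0093, 0.1965]
eef_rot: [-3.133, -0.002, -1.521]
force: [0.8, 0.3, -0.4]
grip_width: 0.0003
```

```bash
python3 - <<'E'
from h import *
p,r,o=cur();print(p,r.as_euler('xyz'),o['force'],o['time_s'])
for n in ('scene','wrist','top'):
    im=ctrl.camera(n)
    if n=='scene': im=cv2.resize(im[120:230,270:410],None,fx=5,fy=5,interpolation=cv2.INTER_CUBIC)
    cv2.imwrite(f'pics/{n}20.png',im[:,:,::-1])
print((proj([knob(0),knob(.05),knob(.1)],'scene')-[270,120]+.5)*5, projw([knob(0),knob(.05),knob(.1)]))
E
```

```text
[ 0.50974662 -0.0092601   0.19646864] [-3.13347767e+00 -2.07182994e-03 -1.52142879e+00] [ 0.81388264  0.26630542 -0.40736434] 26.15
[[346.05498393 364.91697216]
 [340.38743201 362.44107515]
 [334.60061955 360.14608907]] [[323.39224488 254.44777932]
 [323.18561058 250.61909556]
 [322.74291984 246.74189669]]
```

View pics/scene20.png

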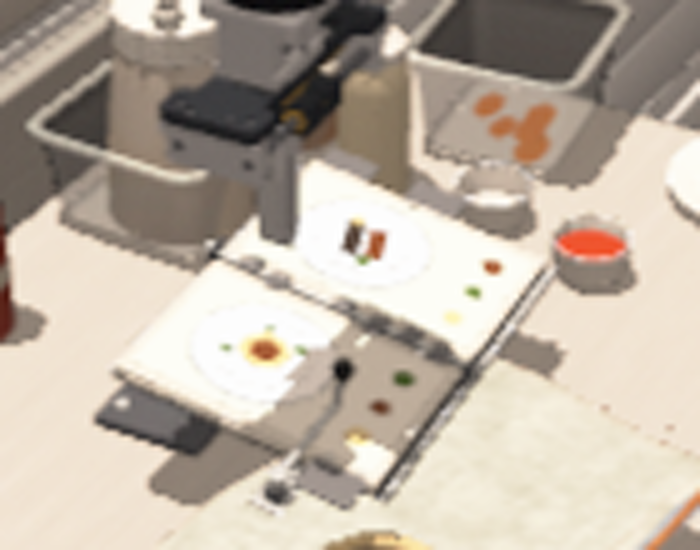

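View pics/wrist20.png

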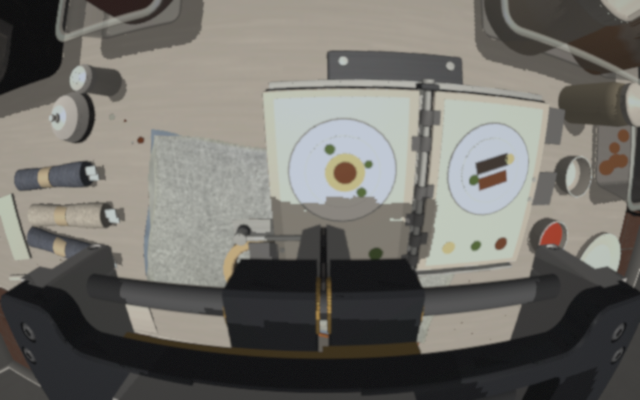

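View pics/top20.png

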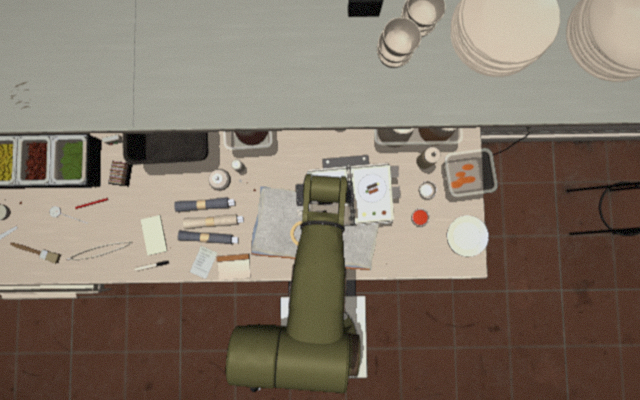

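Request:
drive_tool --increments '[[[0,0,0],[0,0,-50],0],[[0,0,0],[-40,0,0],0],[[0,0,0],[-40,0,0],0],[[0,0,0],[-40,0,0],0],[[0,0,0],[-40,0,0],0],[[0,0,0],[-40,0,0],0],[[0,0,0],[-40,10,0],0],[[0,0,0],[-40,10,0],0],[[0,0,0],[0,0,0],0],[[0,0,0],[0,0,0],0]]'

```text
time_s: 27.55
ee_pos: [0.4744, 0.269, 0.2416]
eef_rot: [-3.141, -0.002, -1.521]
force: [-0.1, -0.2, 0.2]
grip_width: 0.0005
```

```bash
python3 - <<'E'
from h import *
p,r,o=cur();print(p,o['force'],o['time_s'],o['joint_vel'])
im=ctrl.camera('top'); cv2.imwrite('pics/t21.png',cv2.resize(im[140:250,280:440,::-1],None,fx=5,fy=5,interpolation=cv2.INTER_CUBIC))
im=ctrl.camera('scene'); cv2.imwrite('pics/s21.png',im[:,:,::-1])
print((proj([knob(0),knob(.05),knob(.1)],'top')-[280,140]+.5)*5)
E
```

```text
[0.4743909  0.26903261 0.24161914] [-0.05624705 -0.22555224  0.22068338] 27.55 [-0.01792926 -0.00730899 -0.00452823 -0.00046922  0.00021308  0.00041756]
[[223.73621119 361.51134811]
 [223.09615636 355.5827949 ]
 [222.15812418 349.69137753]]
```

View pics/t21.png

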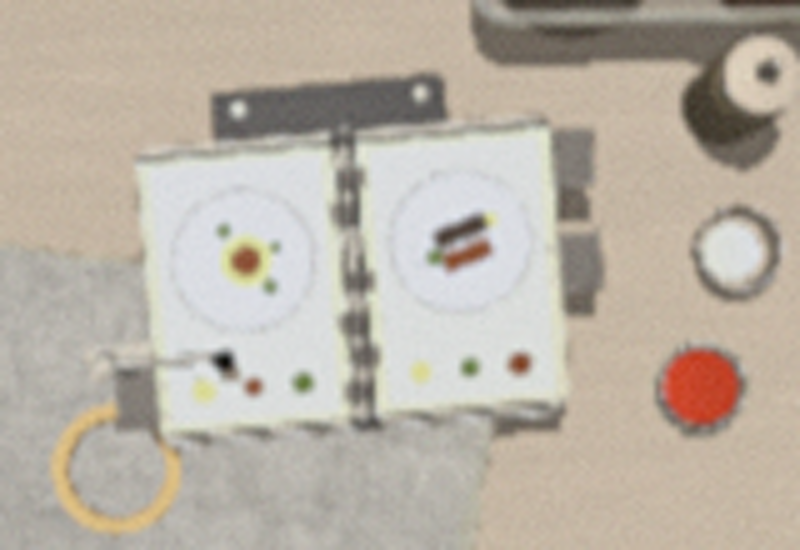

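View pics/s21.png

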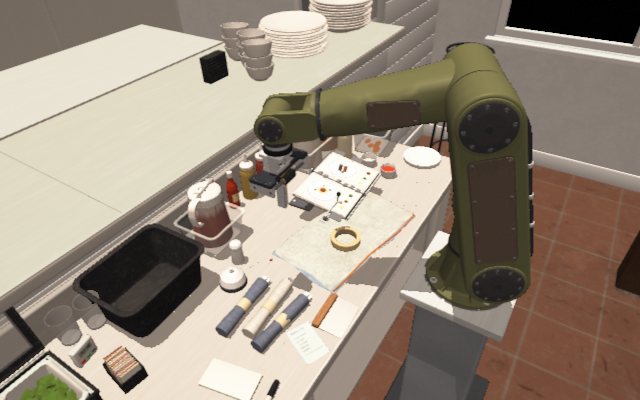

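```bash
python3 -c "
from station import ctrl
print(ctrl.hand_in())"
```

```text
the job is handed in; nothing more can be done
None
```

The guide now shows the next card, with the page arm back across the turned leaf. I handed the job in at about 27.6 s. Everything was done with the closed fingertips, with nothing gripped or lifted off the table.

- **Page arm away:** I pushed the knob round to about 1.5 rad, clear of the left page.
- **Top leaf:** I lifted it by its tab, taking it past upright, and it fell flat on the left.
- **Page arm back:** I pushed the knob from the other side until it met its stop at 0.

**Last checks:** The top picture shows the knob within about 1 mm of where the model puts it at 0 rad, and the turned leaf lying flat on the left with its tab there. The second leaf and its tab are still on the right. In the pictures the ramekins, tape roll, bottles and other items look where they were. The arm stands clear at y = 0.27 m, and the force reads about zero.

**What went wrong or disagreed:**
- **Fingertip length:** The closed fingertips appeared in the pictures about 17 mm behind the TCP, not 17 mm ahead of it as stated. My first pass went over the knob without touching it, and I repeated it lower.
- **Joint 6 at its limit:** During the first approach to the tab, joint 6 read -2.5525 rad against a stated limit of -2.55. I backed off at once and used the half-turned wrist pose instead. This could count as passing the joint's range.
- **Hard push at the stop:** In the last few millimetres I pressed the knob against its stop with about 28–29 N before backing off. That was more than gentle, though it was made with the fingertips and is below the 120 N wrist limit.

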